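# Pack the sample jars into the transport pot and lock it

## Task

Pack the sample jars for transport: first swing the pot's locking bar all the way out to its open stop, then stand every squat white grey-capped sample jar on the table upright on the floor of the steel pot. Then set the loose lid on the pot so it sits seated and level on the rim, and swing the bar back over it until it is fully home against its closed stop. Leave the other things on the bench where they are.

Things in the scene. Friction and masses are not known exactly. Their poses are not given: they have to be found in the camera images.
- pot: open round steel pot on a black rubber foot, fixed: outer diameter 148 mm (foot 158), inner 140, inner floor 22 mm and rim 106 mm above the table. Origin on its axis at table height, z up; x points from the bar's hinge post (146 mm high, 115 mm from the axis) to the catch post (92 mm from the axis, 145 mm high, stop lug at its -y side 154 mm high)
- pot_rim (a point): centre of the pot's mouth, at rim height; axes as the pot's. All five jars fit side by side on the pot floor, e.g. evenly on a circle of 45 mm radius about the axis
- bar (a joint): locking bar's angle about its vertical hinge, rad: 0 = closed stop, bar straight across the pot's middle; grows counter-clockwise seen from above; 1.5 = open stop, clear of the mouth. Both stops are solid; friction (0.06 N m, 0.3 N at the stub) holds the bar wherever it is left
- bar_hinge (a point): point on the bar's hinge axis, 151 mm above the table, at mid-thickness of the bar; axes as the pot's
- bar_grip (a point): middle of the upright black stub, 18 mm in diameter, 40 mm tall, on top of the bar's free end, 210 mm from the hinge axis, 176 mm above the table. The flat aluminium bar below it is 18 mm wide, 146 to 156 mm above the table, ends 6 mm beyond the stub's centre; closed, it passes 7 mm above a seated lid's grip
- lid: loose round steel lid, 160 mm across, 0.25 to 0.5 kg. Origin: centre of the underside of its plug (132 mm across, 8 mm deep, bevelled); z up. Flange 8 to 13 mm above the origin rests on the pot's rim; black grip block on top, 60 mm long along the lid's x, 18 mm wide, 13 to 41 mm above the origin. Seated: origin 8 mm below the rim, 4 mm play all round
- jar1: squat white sample jar: round body 40 mm in diameter and 45 mm high, on it a grey cap 26 mm in diameter and 24 mm high, 69 mm tall in all; 70 to 140 g. Origin at the centre of its underside, z up. 3 to 5 of the five jars are present in a run
- jar2: squat white sample jar: round body 40 mm in diameter and 45 mm high, on it a grey cap 26 mm in diameter and 24 mm high, 69 mm tall in all; 70 to 140 g. Origin at the centre of its underside, z up. 3 to 5 of the five jars are present in a run
- jar3: squat white sample jar: round body 40 mm in diameter and 45 mm high, on it a grey cap 26 mm in diameter and 24 mm high, 69 mm tall in all; 70 to 140 g. Origin at the centre of its underside, z up. 3 to 5 of the five jars are present in a run
- jar4: squat white sample jar: round body 40 mm in diameter and 45 mm high, on it a grey cap 26 mm in diameter and 24 mm high, 69 mm tall in all; 70 to 140 g. Origin at the centre of its underside, z up. 3 to 5 of the five jars are present in a run
- jar5: squat white sample jar: round body 40 mm in diameter and 45 mm high, on it a grey cap 26 mm in diameter and 24 mm high, 69 mm tall in all; 70 to 140 g. Origin at the centre of its underside, z up. 3 to 5 of the five jars are present in a run
- amber: amber bottle, 54 mm in diameter, 105 mm tall, a bystander; origin at the centre of its underside, z up
- beaker: white open cup, 60 mm in diameter, 75 mm tall, a bystander; origin at the centre of its underside, z up
- wash: white bottle with a blue cap, 68 mm in diameter, 170 mm tall, a bystander; origin at the centre of its underside, z up
- mouse: black round computer mouse, 60 mm across, 32 mm high, a bystander; origin at the centre of its underside, z up
- tipbox: blue closed pipette-tip box, 85 x 120 x 60 mm, a bystander; origin at the centre of its underside, z up
- carton: white jar with a red cap, 60 mm in diameter, 100 mm tall (not one of the sample jars), a bystander; origin at the centre of its underside, z up

How it is judged:
On the way, in this order (a step that is already met when the one before it is completed fails the run):
1. the bar is swung out to its open stop (over 1.4 rad) (value of joint bar above 1.4 rad), for 0.2 s.
2. every jar present stands upright on the pot's floor (horizontal distance between each of jar1, jar2, jar3, jar4, jar5 and pot below 0.056 m and z of jar1 in the frame of pot between 0.015 and 0.032 m and angle between each of jar1, jar2, jar3, jar4, jar5's own z axis and vertical below 0.2 rad and z of jar2 in the frame of pot between 0.015 and 0.032 m and z of jar3 in the frame of pot between 0.015 and 0.032 m and z of jar4 in the frame of pot between 0.015 and 0.032 m and z of jar5 in the frame of pot between 0.015 and 0.032 m), for 0.2 s.
3. the lid sits seated and level on the rim (horizontal distance between lid and pot_rim below 0.009 m and z of lid in the frame of pot_rim between -0.012 and -0.005 m and angle between lid's own z axis and vertical below 0.04 rad and height (world z) of lid above 0.05 m), for 0.2 s.
4. the bar is home at its closed stop (under 0.06 rad) (value of joint bar below 0.06 rad), for 0.2 s.
At the end, for the whole second after the job is handed in: Every jar present stands upright (within 0.2 rad) on the pot's floor; the lid is seated: centred on the rim within 9 mm, its origin 5 to 12 mm below the rim, level within 0.04 rad; the bar is within 0.06 rad of its closed stop; jars and lid are at rest (all of step 2 and all of step 3 and value of joint bar below 0.06 rad and linear speed of each of jar1, jar2, jar3, jar4, jar5, lid below 0.03 m/s); the robot touches nothing.
It fails at once if a bystander (amber bottle, beaker, wash bottle, mouse, tip box, red-capped jar) is shoved more than 5 cm or tipped over (distance of any of amber, beaker, wash, mouse, tipbox, carton from where it was at the start of the episode above 0.05 m or angle between any of amber, beaker, wash, mouse, tipbox, carton's own z axis and vertical above 0.6 rad).
Of jar1, jar2, jar3, jar4, jar5 only 3 to 5 are there at a start; the rules pass over those that are not, and their reading is None.
At some moment in a run one of lid may be knocked a few centimetres aside while the robot is not near it.
Once in a run the grip may slacken for a moment while it holds something.
It also fails if it takes over 210 s, if anything falls off the work surface, if the arm or the gripper's body presses on something with over 40 N, if the wrist force passes 120 N, or if a joint passes its speed limit or range.

## Robot

A 6-joint arm with a two-finger parallel gripper is mounted at the origin on the work surface. World frame = base frame: x ahead of the robot, y to its left, z up, the work surface at z = 0. Lengths are in m, angles in rad, forces in N, time in s.
With the tool pointing down it reaches from about 0.25 to 0.725 m from the base axis. Payload 4 kg.
Tool frame: the origin (TCP) lies midway between the tips of the shut fingers; the grasp point (between the pads) lies 19 mm behind it (bot.hold_point_z is the distance from the TCP to the grasp point, in m); z points along the fingers, y is the direction in which the jaws open and shut (so a half turn about z gives the same grasp; the last joint's range is limited). The gripper opens to 85 mm and grips with 20 to 120 N. Pads are 22 mm wide; open, the fingers measure 114 mm over their backs; the gripper's body (76 mm by 85 mm) begins 54 mm behind the grasp point. The pads swing forward as they close: fully open they stand 13 mm farther back than shut.
Start: joints at [1.136, 0.241, 0.005, 1.335, 0, 1.571], TCP at [0.211, 0.453, 0.231] pointing down, gripper open.
Joint ranges: [-2.72, 2.72], [-1.05, 1.87], [-1.09, 1.28], [-1.99, 2.15], [-1.42, 1.44], [-3.14, 3.14]. Speed limits (rad/s): [2.79, 2.79, 3.14, 3.14, 3.14, 3.14].

## Interface

Orientations are given as a unit quaternion [x, y, z, w].
In Python, from workcell import status, viewer, order, bot gives the robot as it stands.
- The arm moves only by the tool servo_tool, never from a script. Its argument "increments" is a list of rows, each a list of 3 entries, a list of its own where there are three numbers: the closure in counts, from 0 (fully open) to 255 (shut), then the shift along the tool's x, y, z in mm, then the turn about the tool's z in degrees. A call has exactly 10 rows; each row shifts and turns the commanded pose from where the row before left it, along the tool's axes as they then stand; what a row does not reach is not made up. A row lasts 1/10 s, in which the tool goes at most 50 mm and 8.59 degrees, less where a joint would pass 70% of its speed; a pose out of reach is approached as far as the arm can. A call is refused whole if a number of a shift passes 50 or a number of a turn 8.59, either way. A call with a gripper value outside its range is refused whole. The fingers move at their own pace and stop on an object; the grip force is fixed at half the most. Time passes only in rows, so rows that do not move let the fingers close, or fill a call up. It gives the time, the measured TCP pose, the force and the opening at its end, in the units of the state.
- status.get_obs(): the state, without advancing time (a new reading comes with each control period).
- viewer.camera(name): name is "scene" or "top" or "wrist"; returns (picture, depth): 420x560x3 uint8, red, green, blue; 420x560 float32, m along the optical axis (not along the pixel's ray), 0 where there is no reading.
- viewer.get_calibration(name): a dict with "K" (3x3 intrinsics, pixels), "k1" (the pictures are not rectified: a ray, as slopes to the right and down, at radius r is drawn at 1 + k1 r^2 times it, then the intrinsics apply), "position" and "orientation" of the camera in the world. Camera axes: x right, y up, looking along -z (the intrinsics and any distortion apply to the point x, -y, -z); pixel columns grow to the right and rows downward; lengths in m; the calibration is good to about 2 mm. A picture is of the moment at which its call begins: read the wrist's pose just before it. get_calibration takes no time and is no camera call; for the wrist camera it gives the pose at the moment of the call.
- order.job_done(): hands the job in, once; it reports no verdict.
The state is a dict: "clock": time; "joint_pos": joint angles; "joint_vel": joint speeds; "tau": joint torques, N m; "eef_pos": TCP position; "tool_rot": TCP orientation; "ft_force": force on the tool from outside, world axes, zero at the start; "ft_torque": the same for the moment, N m; "grip_width": finger opening in m.
Only numpy, scipy, OpenCV 4.12 (cv2) and the standard library are available. Lean on these libraries where they do the work, as an engineer would, in place of code of your own. Each camera call takes 0.05 s, during which the arm holds its last target.

## Working session

There is one attempt and no reset: what is moved stays moved. The work goes in short steps, Python scripts to look and compute and a tool call to move; the robot and the scene stay as the last step left them, time stands still between calls to the robot, and variables do not carry over. Pictures are saved under pics/ and viewed, and the job is handed in when it is done.

Besides the shell and the picture viewer there is one more tool, called as name(argument=value, ...), one argument or row to a line, values as JSON. servo_tool: Moves the arm, as the interface text tells. Its arguments: {"type":"object","properties":{"increments":{"type":"array","items":{"type":"array"}}},"required":["increments"]}

```bash
ls; mkdir -p pics; cat > h.py <<'E'
import numpy as np, cv2
from scipy.spatial.transform import Rotation as R
from workcell import status, viewer, order, bot
def snap(n,f):
    c=viewer.get_calibration(n); im,d=viewer.camera(n)
    cv2.imwrite('pics/%s.png'%f,im[:,:,::-1]); np.savez('pics/%s.npz'%f,im=im,d=d,K=c['K'],k1=c['k1'],p=c['position'],o=c['orientation'])
def load(f): return np.load('pics/%s.npz'%f)
def rays(c,uv):
    uv=np.array(uv,float).reshape(-1,1,2)
    K=np.array(c['K']);q=cv2.undistortPoints(uv,K,np.array([float(c['k1']),0,0,0])).reshape(-1,2)
    v=np.c_[q[:,0],-q[:,1],-np.ones(len(q))]
    return R.from_quat(c['o']).apply(v)
def atz(c,uv,z):
    r=rays(c,uv); p=np.array(c['p']); return p+r*((z-p[2])/r[:,2])[:,None]
def cloud(c):
    h,w=c['d'].shape; u,v=np.meshgrid(np.arange(w),np.arange(h))
    r=rays(c,np.c_[u.ravel(),v.ravel()]); P=np.array(c['p'])+r*c['d'].reshape(-1,1)
    P[c['d'].ravel()==0]=np.nan
    return P.reshape(h,w,3)
E
python3 - <<'E'
from h import *
print(status.get_obs()); print(bot.hold_point_z, dir(bot))
for n in ('scene','top','wrist'):
    snap(n,n+'0'); c=load(n+'0'); print(n,c['K'].tolist(),c['k1'],c['p'],c['o'])
E
```

```text
pics
{'clock': 0.0, 'joint_pos': array([ 1.13595462e+00,  2.41424647e-01,  3.71089804e-03,  1.33518765e+00,
       -2.65073428e-05,  1.57079258e+00]), 'joint_vel': array([-0.00040586, -0.00113729, -0.00265304,  0.0003119 , -0.00088445,
       -0.00129749]), 'tau': array([ 8.72913347e-05, -3.72315681e+01,  2.52409959e+01,  1.70333823e-02,
       -2.91967649e-05,  7.10568500e-06]), 'eef_pos': array([0.2103736 , 0.4528899 , 0.23040204]), 'tool_rot': array([ 2.15709952e-01,  9.76456916e-01, -1.03061410e-03, -2.14104710e-04]), 'ft_force': array([-0.82510392, -0.06189226, -0.48805081]), 'ft_torque': array([-0.01458269,  0.03178073,  0.01161084]), 'grip_width': 0.08541128067984953}
0.0187 ['Unreachable', '__class__', '__delattr__', '__dict__', '__dir__', '__doc__', '__eq__', '__format__', '__ge__', '__getattribute__', '__getstate__', '__gt__', '__hash__', '__init__', '__init_subclass__', '__le__', '__lt__', '__module__', '__ne__', '__new__', '__reduce__', '__reduce_ex__', '__repr__', '__setattr__', '__sizeof__', '__str__', '__subclasshook__', '__weakref__', 'hold_point_z']
scene [[530.159628069491, 0.0, 278.03835437492614], [0.0, 530.159628069491, 211.40643062433836], [0.0, 0.0, 1.0]] -0.05039458479501904 [ 1.55391243 -0.32348795  1.47895598] [0.25270075 0.18904034 0.55421542 0.77022812]
top [[405.8603473420847, 0.0, 283.1431211384234], [0.0, 405.8603473420847, 212.16820853899], [0.0, 0.0, 1.0]] 0.022054536513410383 [ 4.53358828e-01 -1.00926502e-03  1.70029846e+00] [ 0.030954   -0.03102747 -0.70410278  0.70874425]
wrist [[349.69684181928926, 0.0, 274.417162741968], [0.0, 349.69684181928926, 206.17787710281934], [0.0, 0.0, 1.0]] -0.017869834782033352 [0.14627166 0.48202789 0.37266698] [-0.11994182 -0.07504419  0.53288041  0.83427861]
```

View pics/scene0.png

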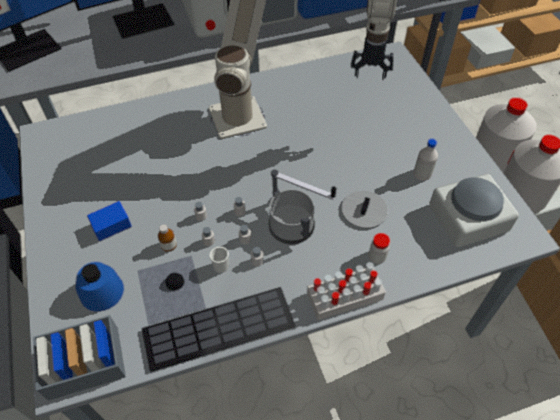

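View pics/top0.png

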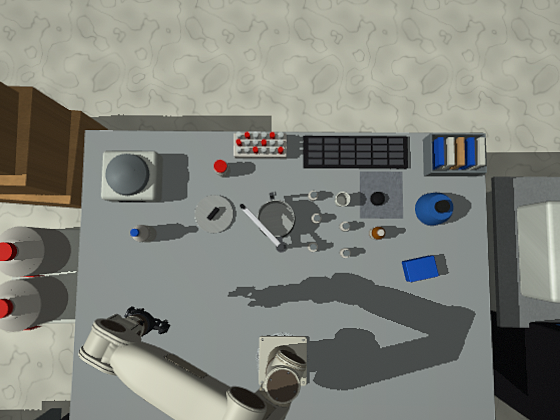

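View pics/wrist0.png

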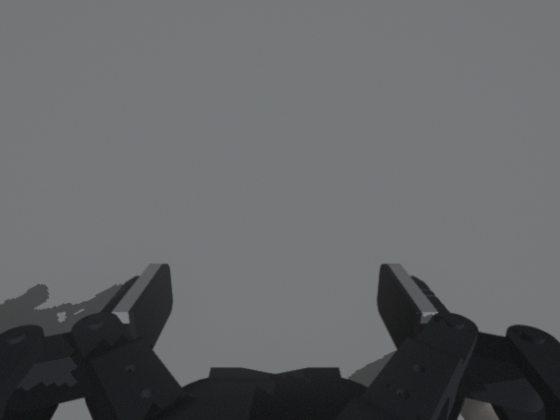

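The top view shows the pot near (277,217), the bar from its hinge near (282,247) to the stub near (243,207), the lid near (214,213), and five jars around x 313-346. I'll enlarge it.

```bash
python3 - <<'E'
from h import *
c=load('top0');cv2.imwrite('pics/t0c.png',cv2.resize(c['im'][170:270,190:400,::-1],(798,380),interpolation=cv2.INTER_CUBIC))
c=load('scene0');cv2.imwrite('pics/s0c.png',cv2.resize(c['im'][160:280,150:400,::-1],(800,384),interpolation=cv2.INTER_CUBIC))
P=cloud(load('top0'))
for uv in [(210,222),(277,217),(243,207),(313,195),(316,217),(346,226),(313,247),(346,252),(240,280)]: print(uv,P[uv[1],uv[0]].round(3))
E
```

```text
(210, 222) [0.558 0.303 0.016]
(277, 217) [0.581 0.025 0.021]
(243, 207) [0.604 0.149 0.198]
(313, 195) [ 0.668 -0.121  0.067]
(316, 217) [ 0.578 -0.133  0.068]
(346, 226) [ 0.543 -0.254  0.068]
(313, 247) [ 0.458 -0.121  0.073]
(346, 252) [ 0.439 -0.253  0.07 ]
(240, 280) [0.32  0.176 0.003]
```

View pics/t0c.png

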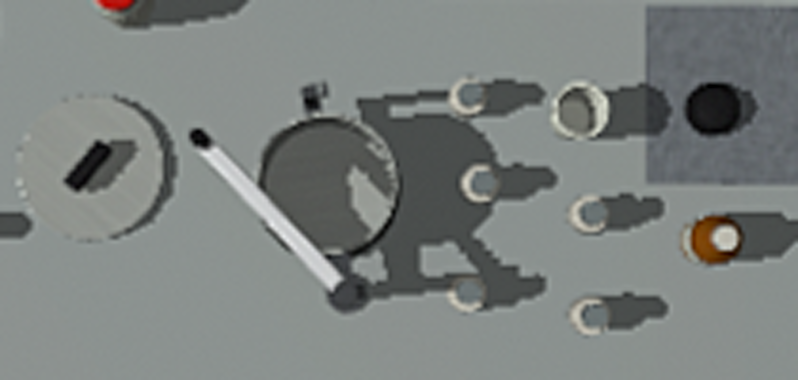

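View pics/s0c.png

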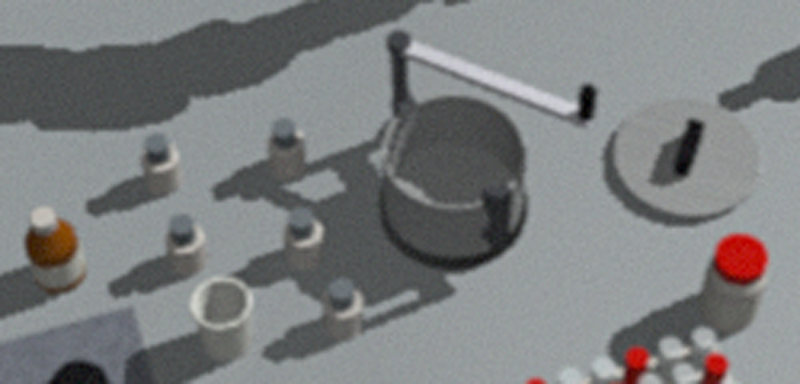

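```bash
python3 - <<'E'
from h import *
c=load('top0');P=cloud(c)
def f(x,y): return (190+x/3.8-.4,170+y/3.8-.4)
def show(n,xy,z): print(n,atz(c,[f(*xy)],z)[0].round(4))
for i,(x,y) in enumerate([(474,97),(484,183),(594,213),(469,292),(595,315)]): show('jar%d'%i,(x,y),.069)
show('hinge',(348,292),.158);show('stub',(200,138),.196);show('catch',(315,97),.15);show('potrim',(330,187),.106)
show('lidgripA',(75,183),.041);show('lidgripB',(103,150),.041)
show('lid',(96,166),.013)
X=P.reshape(-1,3)
# depth-based clusters
m=np.zeros(P.shape[:2],np.uint8);zz=P[:,:,2]
m=((zz>.06)&(zz<.08)&(P[:,:,0]>.35)&(P[:,:,0]<.75)).astype(np.uint8)
n,l,s,ce=cv2.connectedComponentsWithStats(m)
for i in range(1,n):
    if s[i,4]>6:
        Q=P[l==i];print(s[i,4],ce[i].round(1),np.median(Q,0).round(4),((Q.min(0)+Q.max(0))/2).round(4))
# pot rim
a=(zz>.098)&(zz<.114)&(abs(P[:,:,1]-.02)<.12)&(abs(P[:,:,0]-.58)<.12);Q=P[a]
A=np.c_[2*Q[:,:2],np.ones(len(Q))];s=np.linalg.lstsq(A,(Q[:,:2]**2).sum(1),rcond=None)[0];print('rim',s[:2],np.sqrt(s[2]+s[0]**2+s[1]**2),len(Q))
a=(zz>.005)&(zz<.02)&(abs(P[:,:,1]-.29)<.1)&(abs(P[:,:,0]-.58)<.1);Q=P[a];print('lid',Q[:,:2].mean(0),(Q.min(0)+Q.max(0))/2,Q.max(0)-Q.min(0))
E
```

```text
jar0 [ 0.6669 -0.1266  0.069 ]
jar1 [ 0.5751 -0.1372  0.069 ]
jar2 [ 0.544  -0.2535  0.069 ]
jar3 [ 0.4598 -0.1212  0.069 ]
jar4 [ 0.4366 -0.2537  0.069 ]
hinge [0.4586 0.0059 0.158 ]
stub [0.608  0.1518 0.196 ]
catch [0.6552 0.0407 0.15  ]
potrim [0.5671 0.0255 0.106 ]
lidgripA [0.5743 0.3014 0.041 ]
lidgripB [0.6102 0.272  0.041 ]
lid [0.5951 0.284  0.013 ]
51 [156.7 187.8] [0.6959 0.5102 0.0675] [0.6945 0.5196 0.0699]
32 [313.5 194.5] [ 0.6694 -0.1232  0.0686] [ 0.669  -0.1233  0.0716]
57 [343.3 198.4] [ 0.6556 -0.2464  0.0726] [ 0.6515 -0.2414  0.0705]
147 [428.5 210.4] [ 0.5971 -0.5779  0.0702] [ 0.6203 -0.6093  0.07  ]
10 [272.1 198.6] [0.6521 0.0447 0.0689] [0.6506 0.0447 0.068 ]
26 [129.9 201. ] [0.6381 0.6198 0.0671] [0.6393 0.6178 0.0693]
33 [316.9 217.7] [ 0.5741 -0.137   0.0678] [ 0.5761 -0.1372  0.0691]
34 [346.  225.7] [ 0.5426 -0.2538  0.0696] [ 0.5446 -0.2538  0.0679]
22 [149.3 233.4] [0.5113 0.5321 0.0713] [0.5074 0.5367 0.0703]
76 [377.5 233.1] [ 0.5114 -0.3757  0.0719] [ 0.5155 -0.3843  0.0707]
31 [280.1 239.6] [0.4885 0.0111 0.0681] [0.4827 0.0111 0.0691]
32 [313.3 246.8] [ 0.4576 -0.121   0.0701] [ 0.4576 -0.1233  0.0697]
33 [346.4 253.1] [ 0.4346 -0.2535  0.069 ] [ 0.4346 -0.2549  0.0694]
234 [422.6 265.9] [ 0.3853 -0.5633  0.0626] [ 0.3876 -0.5541  0.065 ]
9 [414.7 273. ] [ 0.3571 -0.5278  0.0618] [ 0.3573 -0.5261  0.0642]
rim [0.57118036 0.02814567] 0.07165376485695173 104
lid [0.59028584 0.2880426 ] [0.58048974 0.29048996 0.01250757] [0.19347505 0.19818712 0.01496339]
```

```bash
cat > plan.py <<'E'
from h import *
def cur():
    o=status.get_obs(); M=R.from_quat(o['tool_rot']).as_matrix()
    return o,M,np.arctan2(M[1,1],M[0,1])
def plan(x,y,z,psi=None,n=10,q=1):
    """rows (world x,y,z target for TCP, psi = world angle of tool y)"""
    o,M,ps=cur(); p=o['eef_pos']; t=np.array([x,y,z])
    if psi is None: psi=ps
    dp=(psi-ps+np.pi/2)%np.pi-np.pi/2
    print('now',p.round(4),'psi',round(ps,3),'j6',o['joint_pos'][5].round(2),'-> j6~',round(1.571+np.arctan2(y,x)-(ps+dp),2),'dpsi',round(dp,3))
    rows=[];a=ps;pc=p.copy()
    for i in range(n):
        goal=p+(t-p)*(i+1)/n; d=goal-pc
        ex=np.array([-np.sin(a),np.cos(a),0]);ey=np.array([np.cos(a),np.sin(a),0])
        s=[round(float(d@ex)*1e3/q)*q,round(float(d@ey)*1e3/q)*q,round(-float(d[2])*1e3/q)*q]
        pc=pc+(ex*s[0]+ey*s[1]-np.array([0,0,1.])*s[2])/1e3
        tn=-np.degrees(dp)/n; a-=np.radians(round(tn,1)); rows.append([s,round(tn,1)])
    print(rows); print('end',pc.round(4),round(a,3))
    if abs(tn)>8.59: print('TURN TOO FAST')
E
python3 -c "
from plan import *
plan(.608,.152,.24,-.34,n=20)"
```

```text
now [0.2104 0.4531 0.2306] psi 1.136 j6 1.57 -> j6~ 2.16 dpsi -1.476
[[[-24, -5, 0], np.float64(4.2)], [[-25, -4, -1], np.float64(4.2)], [[-25, -1, 0], np.float64(4.2)], [[-25, 0, -1], np.float64(4.2)], [[-25, 2, 0], np.float64(4.2)], [[-24, 4, -1], np.float64(4.2)], [[-25, 5, 0], np.float64(4.2)], [[-24, 8, -1], np.float64(4.2)], [[-23, 9, 0], np.float64(4.2)], [[-22, 10, -1], np.float64(4.2)], [[-22, 13, 0], np.float64(4.2)], [[-21, 14, -1], np.float64(4.2)], [[-19, 15, 0], np.float64(4.2)], [[-19, 17, -1], np.float64(4.2)], [[-17, 18, 0], np.float64(4.2)], [[-16, 19, -1], np.float64(4.2)], [[-14, 21, 0], np.float64(4.2)], [[-13, 21, 0], np.float64(4.2)], [[-11, 22, -1], np.float64(4.2)], [[-9, 23, 0], np.float64(4.2)]]
end [0.6077 0.1525 0.2396] -0.33
```

servo_tool(
  increments=[
    [100,[-24,-5,0],4.2],
    [100,[-25,-4,-1],4.2],
    [100,[-25,-1,0],4.2],
    [100,[-25,0,-1],4.2],
    [100,[-25,2,0],4.2],
    [100,[-24,4,-1],4.2],
    [100,[-25,5,0],4.2],
    [100,[-24,8,-1],4.2],
    [100,[-23,9,0],4.2],
    [100,[-22,10,-1],4.2],
  ],
)

```text
clock: 1.15
eef_pos: [0.4095, 0.3022, 0.2359]
tool_rot: [0.553, 0.833, -0.0, -0.0]
ft_force: [-0.8, -1.0, -0.3]
grip_width: 0.0523
```

servo_tool(
  increments=[
    [100,[-22,13,0],4.2],
    [100,[-21,14,-1],4.2],
    [100,[-19,15,0],4.2],
    [100,[-19,17,-1],4.2],
    [100,[-17,18,0],4.2],
    [100,[-16,19,-1],4.2],
    [100,[-14,21,0],4.2],
    [100,[-13,21,0],4.2],
    [100,[-11,22,-1],4.2],
    [100,[-9,23,0],4.2],
  ],
)

```text
clock: 2.15
eef_pos: [0.6084, 0.1521, 0.2399]
tool_rot: [0.815, 0.58, -0.0, -0.0]
ft_force: [1.1, -0.5, 0.5]
grip_width: 0.0521
```

```bash
python3 -c "
from plan import *
snap('wrist','w1');snap('top','t1');print(cur()[0])
plan(.608,.152,.24,-.34)"
```

```text
{'clock': 2.25, 'joint_pos': array([ 2.42731629e-01,  5.03237503e-01,  4.08872759e-01,  1.47709253e+00,
       -8.35644346e-04,  2.14768303e+00]), 'joint_vel': array([ 0.03596552, -0.0264713 , -0.04197156,  0.00808029,  0.02847982,
       -0.02704402]), 'tau': array([ -0.60780331, -50.08605123,  26.53217554,  -0.09150415,
        -0.12453895,   0.15811137]), 'eef_pos': array([0.60969551, 0.15070778, 0.23902857]), 'tool_rot': array([ 8.14852887e-01,  5.79667568e-01, -4.60701412e-04,  2.67472442e-04]), 'ft_force': array([ 0.64599043,  0.36168673, -0.83208659]), 'ft_torque': array([ 0.01190682, -0.00952574,  0.01591786]), 'grip_width': 0.05202775432582067}
now [0.6097 0.1507 0.239 ] psi -0.334 j6 2.15 -> j6~ 2.16 dpsi -0.006
[[[0, 0, 0], np.float64(0.0)], [[0, 0, 0], np.float64(0.0)], [[0, -1, 0], np.float64(0.0)], [[0, 0, 0], np.float64(0.0)], [[0, 0, 0], np.float64(0.0)], [[0, 0, -1], np.float64(0.0)], [[0, 0, 0], np.float64(0.0)], [[1, -1, 0], np.float64(0.0)], [[0, 0, 0], np.float64(0.0)], [[0, 0, 0], np.float64(0.0)]]
end [0.6081 0.1523 0.24  ] -0.334
```

View pics/w1.png

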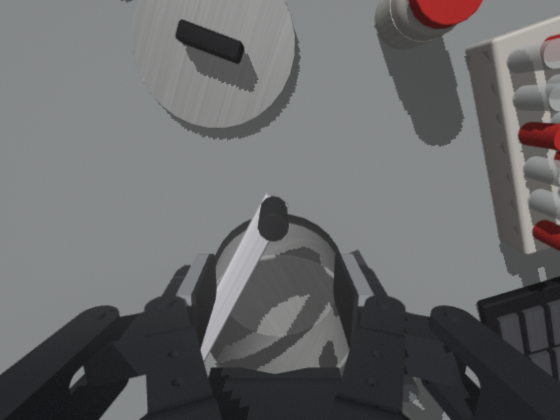

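The wrist view shows the stub between the fingers with its top at about (273,205). The lid is at upper left, with grip ends near (180,33) and (240,52). I'll check these against the world.

```bash
python3 -c "
from plan import *
c=load('w1')
print('stub',atz(c,[(273,206)],.196),'lid grip',atz(c,[(182,29),(243,47)],.041))
print('lidedge', atz(c,[(135,40),(296,45),(215,128)],.013))
"
```

```text
stub [[0.61339696 0.16707567 0.196     ]] lid grip [[0.57531219 0.30596203 0.041     ]
 [0.62139475 0.27418881 0.041     ]]
lidedge [[0.52366634 0.31935076 0.013     ]
 [0.66987066 0.26364574 0.013     ]
 [0.56618012 0.21580113 0.013     ]]
```

```bash
python3 -c "
from plan import *
c=load('w1');print(c['p'])
print('stub',atz(c,[(273,228),(273,224)],.196),atz(c,[(268,196)],.156))
cv2.imwrite('pics/w1c.png',cv2.resize(c['im'][170:290,200:360,::-1],(800,600),interpolation=cv2.INTER_CUBIC))
P=cloud(c);print(P[226:236,273].round(3), P[200:215:3,273].round(3))
"
```

```text
[0.63178071 0.21806069 0.38200233]
stub [[0.60915837 0.1548565  0.196     ]
 [0.60994087 0.15711229 0.196     ]] [[0.60856754 0.16377143 0.156     ]]
[[0.609 0.156 0.195]
 [0.609 0.155 0.195]
 [0.609 0.155 0.196]
 [0.609 0.154 0.195]
 [0.609 0.154 0.197]
 [0.608 0.153 0.195]
 [0.608 0.153 0.196]
 [0.608 0.152 0.196]
 [0.608 0.151 0.195]
 [0.608 0.151 0.196]] [[0.612 0.163 0.169]
 [0.612 0.163 0.175]
 [0.612 0.163 0.182]
 [0.612 0.163 0.187]
 [0.612 0.163 0.193]]
```

View pics/w1c.png

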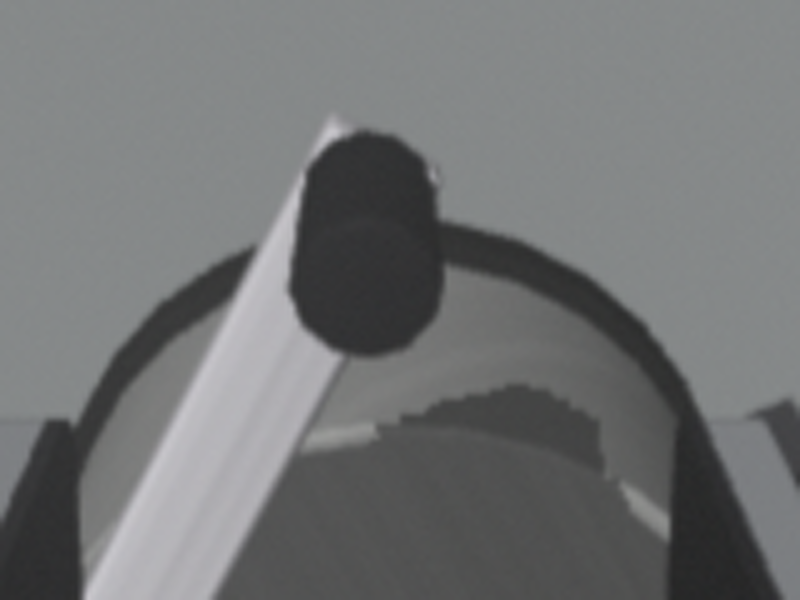

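```bash
cat >> plan.py <<'E'
def arc(h,r,a0,a1,n,psi1=None):
    o,M,ps=cur(); pc=o['eef_pos'].copy(); a=ps; psi1=ps if psi1 is None else psi1
    dp=(psi1-ps+np.pi/2)%np.pi-np.pi/2
    print('now',pc.round(4),'psi',round(a,3),'ang',np.arctan2(pc[1]-h[1],pc[0]-h[0]).round(3))
    rows=[]
    for i in range(n):
        b=a0+(a1-a0)*(i+1)/n; d=np.array([h[0]+r*np.cos(b),h[1]+r*np.sin(b)])-pc[:2]
        ex=np.array([-np.sin(a),np.cos(a)]);ey=np.array([np.cos(a),np.sin(a)])
        s=[round(float(d@ex)*1e3),round(float(d@ey)*1e3),0]; pc[:2]+=(ex*s[0]+ey*s[1])/1e3
        tn=-np.degrees(dp)/n; a-=np.radians(round(tn,1)); rows.append([s,float(round(tn,1))])
    print(rows,pc.round(4),round(a,3))
E
python3 -c "
from plan import *
plan(.609,.154,.172)"
```

```text
now [0.6097 0.1507 0.239 ] psi -0.334 j6 2.15 -> j6~ 2.15 dpsi 0.0
[[[0, 0, 7], np.float64(-0.0)], [[1, 0, 6], np.float64(-0.0)], [[0, -1, 7], np.float64(-0.0)], [[0, 0, 7], np.float64(-0.0)], [[0, 0, 7], np.float64(-0.0)], [[1, 0, 6], np.float64(-0.0)], [[0, 0, 7], np.float64(-0.0)], [[0, 0, 7], np.float64(-0.0)], [[1, -1, 6], np.float64(-0.0)], [[0, 0, 7], np.float64(-0.0)]]
end [0.6088 0.1542 0.172 ] -0.334
```

servo_tool(
  increments=[
    [100,[1,0,7],0],
    [100,[1,0,7],0],
    [100,[1,-1,7],0],
    [100,[0,-1,7],0],
    [100,[0,0,7],0],
    [110,[0,0,7],0],
    [120,[0,0,7],0],
    [130,[0,0,7],0],
    [140,[0,0,7],0],
    [140,[0,0,4],0],
  ],
)

```text
clock: 3.25
eef_pos: [0.6067, 0.1562, 0.1723]
tool_rot: [0.814, 0.581, -0.0, -0.0]
ft_force: [0.3, 0.1, 0.0]
grip_width: 0.0384
```

```bash
python3 -c "
from plan import *
arc((.459,.006),.21,.78,1.72,30,.0)"
```

```text
now [0.6067 0.1562 0.1723] psi -0.33 ang 0.794
[[[1, -4, 0], -0.6], [[3, -6, 0], -0.6], [[2, -6, 0], -0.6], [[3, -6, 0], -0.6], [[2, -6, 0], -0.6], [[2, -6, 0], -0.6], [[2, -6, 0], -0.6], [[2, -7, 0], -0.6], [[2, -6, 0], -0.6], [[2, -6, 0], -0.6], [[1, -7, 0], -0.6], [[2, -6, 0], -0.6], [[1, -7, 0], -0.6], [[1, -6, 0], -0.6], [[1, -7, 0], -0.6], [[1, -6, 0], -0.6], [[1, -7, 0], -0.6], [[0, -6, 0], -0.6], [[1, -7, 0], -0.6], [[0, -6, 0], -0.6], [[0, -7, 0], -0.6], [[0, -7, 0], -0.6], [[0, -6, 0], -0.6], [[0, -7, 0], -0.6], [[0, -6, 0], -0.6], [[-1, -7, 0], -0.6], [[-1, -6, 0], -0.6], [[0, -7, 0], -0.6], [[-1, -6, 0], -0.6], [[-1, -7, 0], -0.6]] [0.4277 0.214  0.1723] -0.016
```

servo_tool(
  increments=[
    [140,[1,-4,0],-0.6],
    [140,[3,-6,0],-0.6],
    [140,[2,-6,0],-0.6],
    [140,[3,-6,0],-0.6],
    [140,[2,-6,0],-0.6],
    [140,[2,-6,0],-0.6],
    [140,[2,-6,0],-0.6],
    [140,[2,-7,0],-0.6],
    [140,[2,-6,0],-0.6],
    [140,[2,-6,0],-0.6],
  ],
)

```text
clock: 4.25
eef_pos: [0.5557, 0.1931, 0.1734]
tool_rot: [0.782, 0.623, 0.0, 0.0]
ft_force: [-0.4, 0.5, -0.2]
grip_width: 0.0385
```

servo_tool(
  increments=[
    [140,[1,-7,0],-0.6],
    [140,[2,-6,0],-0.6],
    [140,[1,-7,0],-0.6],
    [140,[1,-6,0],-0.6],
    [140,[1,-7,0],-0.6],
    [140,[1,-6,0],-0.6],
    [140,[1,-7,0],-0.6],
    [140,[0,-6,0],-0.6],
    [140,[1,-7,0],-0.6],
    [140,[0,-6,0],-0.6],
  ],
)

```text
clock: 5.25
eef_pos: [0.4933, 0.2134, 0.1733]
tool_rot: [0.748, 0.664, -0.0, -0.0]
ft_force: [0.1, 1.1, 0.3]
grip_width: 0.0384
```

servo_tool(
  increments=[
    [140,[0,-7,0],-0.6],
    [140,[0,-7,0],-0.6],
    [140,[0,-6,0],-0.6],
    [140,[0,-7,0],-0.6],
    [140,[0,-6,0],-0.6],
    [140,[-1,-6,0],-0.6],
    [140,[-1,-5,0],-0.6],
    [140,[0,-4,0],-0.6],
    [140,[0,-3,0],-0.6],
    [140,[0,0,0],0],
  ],
)

```text
clock: 6.25
eef_pos: [0.4426, 0.2155, 0.1733]
tool_rot: [0.716, 0.698, -0.0, -0.0]
ft_force: [0.3, -0.0, -0.4]
grip_width: 0.0387
```

```bash
python3 -c "
from plan import *
arc((.459,.006),.21,.78,1.72,2,.0);print(cur()[0]['ft_force'])
snap('wrist','w2')"
```

```text
now [0.4426 0.2155 0.1733] psi -0.026 ang 1.649
[[[-8, 83, 0], -0.7], [[7, -98, 0], -0.7]] [0.4275 0.2137 0.1733] -0.001
[ 0.27987606 -0.04934185 -0.41583299]
```

View pics/w2.png

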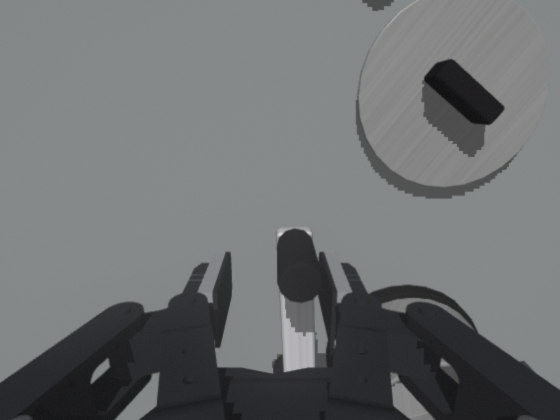

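The stub is against the right pad, so the bar is at about 1.4 rad. I'll push further, gently, to the stop.

servo_tool(
  increments=[
    [140,[-1,-4,0],0],
    [140,[0,-4,0],0],
    [140,[-1,-4,0],0],
    [140,[0,-3,0],0],
    [140,[0,-2,0],0],
    [140,[0,-2,0],0],
    [140,[0,-1,0],0],
    [140,[0,-1,0],0],
    [140,[0,0,0],0],
    [140,[0,0,0],0],
  ],
)

```text
clock: 7.3
eef_pos: [0.4235, 0.214, 0.1734]
tool_rot: [0.717, 0.697, 0.001, 0.001]
ft_force: [5.1, 0.2, -3.3]
grip_width: 0.0384
```

```bash
python3 -c "
from plan import *
arc((.459,.006),.21,.78,1.72,2,.0);print(cur()[0]['ft_force'])
snap('wrist','w3');c=load('w3')
cv2.imwrite('pics/w3c.png',cv2.resize(c['im'][210:330,200:360,::-1],(800,600),interpolation=cv2.INTER_CUBIC))"
```

```text
now [0.4235 0.214  0.1734] psi -0.027 ang 1.74
[[[-6, 102, 0], -0.8], [[7, -98, 0], -0.8]] [0.4274 0.2136 0.1734] 0.001
[ 5.14194941  0.15240368 -3.33707638]
```

View pics/w3c.png

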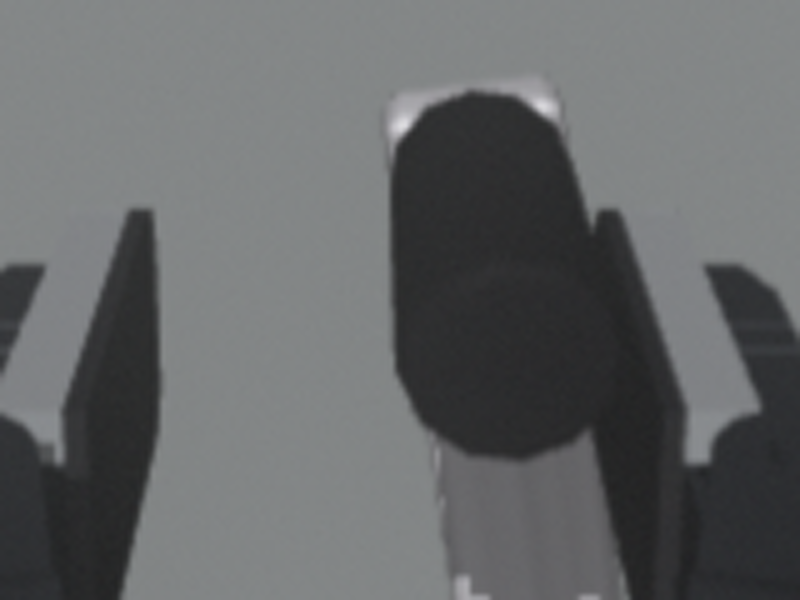

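servo_tool(
  increments=[
    [140,[0,5,0],0],
    [140,[0,4,0],0],
    [140,[0,0,-15],0],
    [140,[0,0,-30],0],
    [140,[0,0,-30],0],
    [100,[-20,5,-30],0],
    [80,[-40,10,-30],0],
    [80,[-40,10,-20],0],
    [80,[-40,10,-10],0],
    [80,[-40,10,-10],0],
  ],
)

```text
clock: 8.35
eef_pos: [0.4712, 0.0323, 0.3488]
tool_rot: [0.716, 0.698, 0.001, 0.0]
ft_force: [0.2, 0.8, -0.7]
grip_width: 0.0586
```

```bash
python3 -c "
from plan import *
plan(.54,-.20,.36,0,n=10)"
```

```text
now [0.4712 0.0323 0.3488] psi -0.026 j6 1.66 -> j6~ 1.22 dpsi 0.026
[[[-23, 7, -1], np.float64(-0.1)], [[-23, 8, -1], np.float64(-0.1)], [[-23, 7, -1], np.float64(-0.1)], [[-23, 8, -1], np.float64(-0.1)], [[-23, 7, -2], np.float64(-0.1)], [[-23, 7, -1], np.float64(-0.1)], [[-24, 7, -1], np.float64(-0.1)], [[-23, 8, -1], np.float64(-0.1)], [[-23, 7, -1], np.float64(-0.1)], [[-23, 7, -1], np.float64(-0.1)]]
end [ 0.5401 -0.2     0.3598] -0.008
```

servo_tool(
  increments=[
    [80,[-23,7,-1],0],
    [80,[-26,8,-1],0],
    [80,[-26,8,-1],0],
    [80,[-26,8,-2],0],
    [80,[-26,8,-2],0],
    [80,[-26,8,-1],0],
    [80,[-26,8,-1],0],
    [80,[-26,7,-1],0],
    [80,[-20,6,-1],0],
    [80,[-5,2,0],0],
  ],
)

```text
clock: 9.35
eef_pos: [0.5351, -0.2001, 0.3579]
tool_rot: [0.717, 0.697, -0.0, -0.001]
ft_force: [0.7, 0.6, 0.1]
grip_width: 0.0581
```

```bash
python3 -c "
from plan import *
snap('wrist','w4');snap('top','t4')
c=load('w4');cv2.imwrite('pics/w4b.png',cv2.resize(c['im'][:,:,::-1],(800,600),interpolation=cv2.INTER_CUBIC))
P=cloud(c);zz=P[:,:,2]
m=((zz>.063)&(zz<.075)).astype(np.uint8)
n,l,s,ce=cv2.connectedComponentsWithStats(m)
for i in range(1,n):
    if s[i,4]>60:
        Q=P[l==i];print(s[i,4],ce[i].round(1),Q.mean(0).round(4),((Q.min(0)+Q.max(0))/2).round(4),(Q.max(0)-Q.min(0)).round(3))
a=(zz>.1035)&(zz<.1085);Q=P[a];
A=np.c_[2*Q[:,:2],np.ones(len(Q))];s=np.linalg.lstsq(A,(Q[:,:2]**2).sum(1),rcond=None)[0];print('rim',s[:2],np.sqrt(s[2]+s[0]**2+s[1]**2),len(Q))
"
```

```text
197 [292.4  17.8] [ 0.56   -0.0377  0.0688] [ 0.5632 -0.031   0.069 ] [0.098 0.027 0.012]
388 [387.  94.] [ 0.6704 -0.122   0.0684] [ 0.6706 -0.122   0.0671] [0.023 0.025 0.008]
393 [208.4  98.3] [ 0.4593 -0.121   0.0684] [ 0.4592 -0.1208  0.0674] [0.025 0.025 0.008]
377 [307.5 108.6] [ 0.5765 -0.1361  0.0686] [ 0.5765 -0.1361  0.0671] [0.025 0.024 0.008]
154 [355.5 179.2] [ 0.6358 -0.2229  0.0718] [ 0.6416 -0.2301  0.069 ] [0.036 0.04  0.012]
356 [377.1 199.6] [ 0.6644 -0.2503  0.0712] [ 0.6553 -0.2413  0.069 ] [0.054 0.054 0.012]
315 [283.1 203.6] [ 0.5449 -0.2528  0.0686] [ 0.5453 -0.2532  0.0673] [0.025 0.025 0.008]
315 [198.6 206.4] [ 0.4362 -0.2535  0.0686] [ 0.4359 -0.2539  0.0672] [0.025 0.025 0.008]
442 [266.  287.6] [ 0.5187 -0.3721  0.0695] [ 0.5174 -0.3806  0.069 ] [0.052 0.046 0.012]
196 [434.7 409.5] [ 0.7749 -0.594   0.0691] [ 0.7791 -0.6028  0.069 ] [0.04  0.027 0.012]
rim [ 0.56111694 -0.21242635] 0.1765139577725439 610
```

View pics/w4b.png

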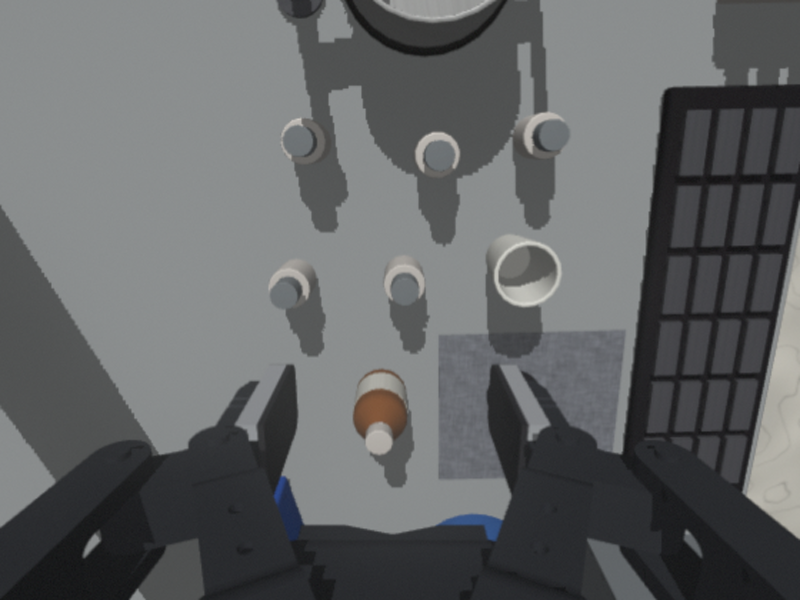

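The five jar caps are found, each measuring 25 mm across at 69 mm height. I'll start with the middle one at (.5765,-.136).

```bash
python3 -c "
from plan import *
plan(.5765,-.136,.10,0,n=10)"
```

```text
now [ 0.5349 -0.1985  0.358 ] psi -0.028 j6 1.24 -> j6~ 1.34 dpsi 0.028
[[[6, 4, 26], np.float64(-0.2)], [[7, 4, 26], np.float64(-0.2)], [[6, 4, 25], np.float64(-0.2)], [[6, 4, 26], np.float64(-0.2)], [[7, 4, 26], np.float64(-0.2)], [[6, 4, 26], np.float64(-0.2)], [[6, 4, 26], np.float64(-0.2)], [[7, 4, 25], np.float64(-0.2)], [[6, 5, 26], np.float64(-0.2)], [[6, 4, 26], np.float64(-0.2)]]
end [ 0.5767 -0.136   0.1   ] 0.007
```

servo_tool(
  increments=[
    [80,[7,5,26],-0.2],
    [80,[8,5,30],-0.2],
    [80,[8,5,30],-0.2],
    [80,[8,5,30],-0.2],
    [80,[8,5,30],-0.2],
    [80,[8,5,30],-0.2],
    [80,[8,5,30],-0.2],
    [80,[5,4,30],-0.2],
    [80,[3,2,17],0],
    [80,[0,0,5],0],
  ],
)

```text
clock: 10.45
eef_pos: [0.5749, -0.1334, 0.0984]
tool_rot: [0.706, 0.709, -0.001, -0.002]
ft_force: [0.1, 0.0, -0.3]
grip_width: 0.0585
```

```bash
python3 -c "
from plan import *
snap('wrist','w5');plan(.5765,-.136,.046,0)"
```

```text
now [ 0.5753 -0.134   0.099 ] psi 0.004 j6 1.34 -> j6~ 1.34 dpsi -0.004
[[[0, 0, 5], np.float64(0.0)], [[0, 0, 6], np.float64(0.0)], [[-1, 0, 5], np.float64(0.0)], [[0, 0, 5], np.float64(0.0)], [[0, 1, 5], np.float64(0.0)], [[0, 0, 6], np.float64(0.0)], [[0, 0, 5], np.float64(0.0)], [[-1, 0, 5], np.float64(0.0)], [[0, 0, 6], np.float64(0.0)], [[0, 0, 5], np.float64(0.0)]]
end [ 0.5763 -0.136   0.046 ] 0.004
```

View pics/w5.png

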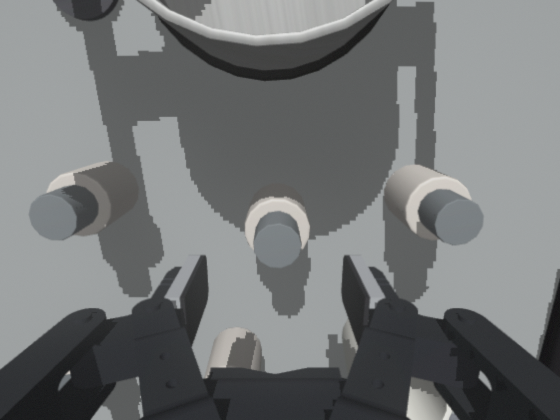

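The cap (277,243) is centred between the fingers, so I'll descend and close.

servo_tool(
  increments=[
    [80,[0,0,5],0],
    [80,[-1,0,6],0],
    [80,[-1,1,6],0],
    [80,[0,0,6],0],
    [80,[0,0,6],0],
    [80,[0,0,6],0],
    [80,[0,0,6],0],
    [80,[0,0,6],0],
    [80,[0,0,5],0],
    [80,[0,0,0],0],
  ],
)

```text
clock: 11.5
eef_pos: [0.5771, -0.1376, 0.0477]
tool_rot: [0.707, 0.708, -0.0, -0.001]
ft_force: [0.1, 0.3, -0.3]
grip_width: 0.0586
```

servo_tool(
  increments=[
    [120,[0,0,0],0],
    [140,[0,0,0],0],
    [160,[0,0,0],0],
    [180,[0,0,0],0],
    [200,[0,0,0],0],
    [220,[0,0,0],0],
    [255,[0,0,0],0],
    [255,[0,0,0],0],
    [255,[0,0,0],0],
    [255,[0,0,0],0],
  ],
)

```text
clock: 12.5
eef_pos: [0.5779, -0.1379, 0.0492]
tool_rot: [0.707, 0.708, 0.0, 0.0]
ft_force: [-1.4, 0.4, 4.8]
grip_width: 0.0238
```

```bash
python3 -c "
from plan import *
snap('wrist','w6');plan(.5765,-.136,.046,0)"
```

```text
now [ 0.5779 -0.1379  0.0492] psi 0.001 j6 1.34 -> j6~ 1.34 dpsi -0.001
[[[0, 0, 0], np.float64(0.0)], [[0, 0, 1], np.float64(0.0)], [[1, 0, 0], np.float64(0.0)], [[0, -1, 0], np.float64(0.0)], [[0, 0, 1], np.float64(0.0)], [[0, 0, 0], np.float64(0.0)], [[0, 0, 0], np.float64(0.0)], [[1, 0, 1], np.float64(0.0)], [[0, 0, 0], np.float64(0.0)], [[0, 0, 0], np.float64(0.0)]]
end [ 0.5769 -0.1359  0.0462] 0.001
```

View pics/w6.png

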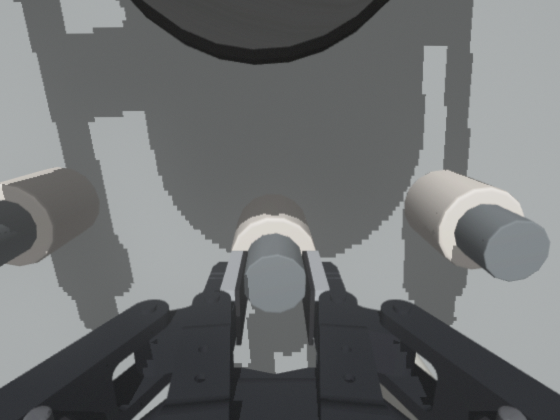

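Grasped: width is 24 mm, and the tips are just resting on the jar shoulder. Lifting, then locating the pot.

servo_tool(
  increments=[
    [255,[0,0,-5],0],
    [255,[0,0,-15],0],
    [255,[0,0,-25],0],
    [255,[0,0,-30],0],
    [255,[0,0,-30],0],
    [255,[0,0,-30],0],
    [255,[0,0,-30],0],
    [255,[0,0,-20],0],
    [255,[0,0,-5],0],
    [255,[0,0,0],0],
  ],
)

```text
clock: 13.55
eef_pos: [0.5781, -0.1378, 0.2389]
tool_rot: [0.707, 0.708, 0.0, 0.0]
ft_force: [0.1, 0.4, -1.8]
grip_width: 0.024
```

```bash
python3 -c "
from plan import *
print(cur()[0]['grip_width'])
snap('wrist','w7');snap('top','t7')
c=load('w7');cv2.imwrite('pics/w7b.png',cv2.resize(c['im'][:,:,::-1],(800,600),interpolation=cv2.INTER_CUBIC))
P=cloud(c);zz=P[:,:,2]
a=(zz>.1035)&(zz<.1085)&(P[:,:,1]>-.06);Q=P[a];
A=np.c_[2*Q[:,:2],np.ones(len(Q))];s=np.linalg.lstsq(A,(Q[:,:2]**2).sum(1),rcond=None)[0];print('rim',s[:2],np.sqrt(s[2]+s[0]**2+s[1]**2),len(Q))
v,u=np.nonzero(a);print(u.min(),u.max(),v.min(),v.max())
c=load('t7');cv2.imwrite('pics/t7c.png',cv2.resize(c['im'][170:270,220:370,::-1],(798,532),interpolation=cv2.INTER_CUBIC))
"
```

```text
0.024009820818645302
rim [0.56548329 0.04212471] 0.08271366610662528 1416
100 360 0 70
```

View pics/w7b.png

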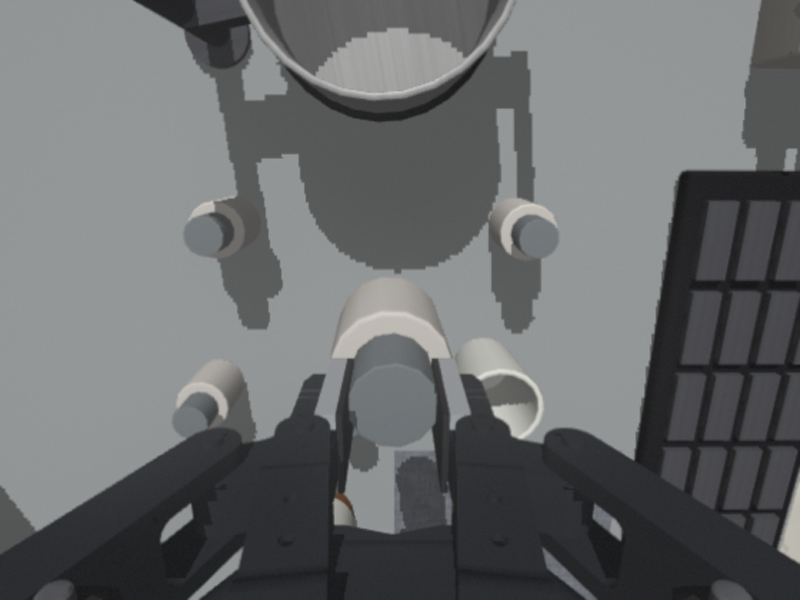

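View pics/t7c.png

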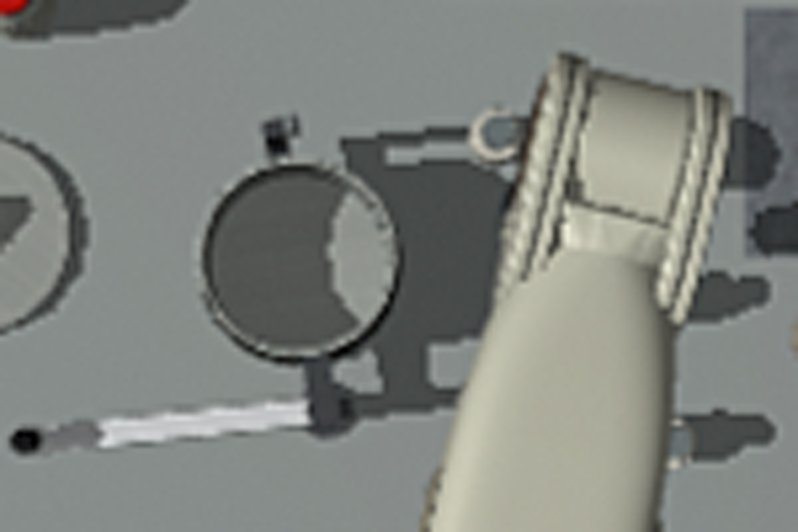

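servo_tool(
  increments=[
    [255,[6,0,-2],0],
    [255,[10,0,-2],0],
    [255,[10,0,-2],0],
    [255,[10,0,-2],0],
    [255,[10,0,-2],0],
    [255,[10,0,-2],0],
    [255,[9,0,-2],0],
    [255,[5,0,-1],0],
    [255,[0,0,0],0],
    [255,[0,0,0],0],
  ],
)

```text
clock: 14.65
eef_pos: [0.5777, -0.0679, 0.2537]
tool_rot: [0.707, 0.708, -0.0, 0.0]
ft_force: [-0.1, 0.7, -0.2]
grip_width: 0.0238
```

```bash
python3 -c "
from plan import *
print(cur()[0]['grip_width'],cur()[0]['eef_pos'])
snap('wrist','w8')
c=load('w8');cv2.imwrite('pics/w8b.png',cv2.resize(c['im'][:,:,::-1],(800,600),interpolation=cv2.INTER_CUBIC))
P=cloud(c);zz=P[:,:,2]
from scipy.optimize import least_squares
a=(zz>.1035)&(zz<.1085)&(P[:,:,1]>-.06)&(abs(np.hypot(P[:,:,0]-.571,P[:,:,1]-.027)-.072)<.01);Q=P[a]
s=least_squares(lambda q:np.hypot(Q[:,0]-q[0],Q[:,1]-q[1])-q[2],[.571,.027,.072],loss='soft_l1',f_scale=.002).x;print('rim',s,len(Q))
np.set_printoptions(suppress=True)
# posts
for lo,hi,n in((.141,.150,'posts'),(.150,.158,'lug/bar')):
  m=((zz>lo)&(zz<hi)).astype(np.uint8);k,l,st,ce=cv2.connectedComponentsWithStats(m)
  for i in range(1,k):
    if st[i,4]>30: Q=P[l==i];print(n,st[i,4],ce[i].round(),Q.mean(0).round(4),Q.min(0).round(4),Q.max(0).round(4))
"
```

```text
0.023767435678715417 [ 0.57767276 -0.06789722  0.25370142]
rim [0.57101647 0.02972062 0.07145254] 2159
posts 133 [98. 38.] [0.4629 0.0433 0.1486] [0.4596 0.0202 0.1459] [0.4658 0.0659 0.15  ]
posts 610 [401.  34.] [0.6609 0.0467 0.1444] [0.6536 0.0368 0.141 ] [0.6686 0.0566 0.1466]
posts 42 [395.  60.] [0.6583 0.0309 0.1455] [0.6574 0.0284 0.1412] [0.6622 0.0337 0.1498]
posts 51 [115.  93.] [0.4695 0.0091 0.1483] [0.4671 0.0002 0.1458] [0.471  0.0177 0.15  ]
lug/bar 2477 [84. 41.] [0.4566 0.0405 0.1549] [ 0.4433 -0.003   0.15  ] [0.4714 0.0653 0.158 ]
lug/bar 202 [407.  57.] [0.6636 0.0319 0.1533] [0.6573 0.0287 0.15  ] [0.6703 0.0359 0.1551]
```

View pics/w8b.png

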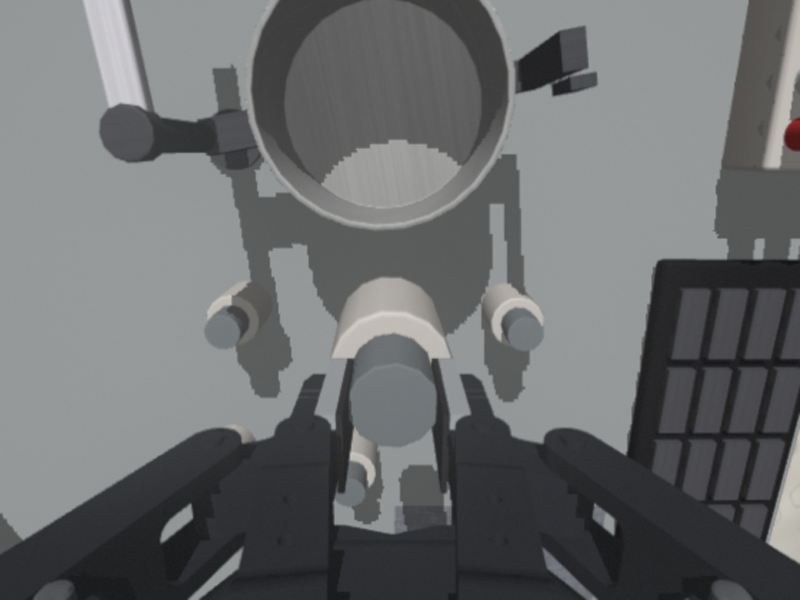

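The pot is at (.571,.0295) with its x-axis at 0.188 rad, and the post and hinge distances agree. Five spots at pot angles 246/312/48/114/180° keep the gripper body clear of the posts. First jar goes to 246°.

```bash
cat > spots.py <<'E'
from plan import *
C=np.array([.571,.0295]);Y=.188
def spot(phi,r=.045):
    a=np.radians(phi)+Y; p=C+r*np.array([np.cos(a),np.sin(a)]); return p
E
python3 -c "
from spots import *
for f in(246,312,48,114,180): print(f,spot(f).round(4),np.degrees(np.radians(f)+Y-np.pi/2).round(1))
p=spot(246);plan(p[0],p[1]-.002,.185,np.radians(-13.2))"
```

```text
246 [ 0.5607 -0.0143] 166.8
312 [0.6068 0.0023] 232.8
48 [0.5943 0.068 ] -31.2
114 [0.5453 0.0665] 34.8
180 [0.5268 0.0211] 100.8
now [ 0.5776 -0.0681  0.2536] psi 0.001 j6 1.45 -> j6~ 1.77 dpsi -0.232
[[[5, -2, 7], np.float64(1.3)], [[5, -1, 7], np.float64(1.3)], [[5, -2, 7], np.float64(1.3)], [[5, -2, 6], np.float64(1.3)], [[5, -3, 7], np.float64(1.3)], [[5, -2, 7], np.float64(1.3)], [[5, -2, 7], np.float64(1.3)], [[5, -3, 7], np.float64(1.3)], [[5, -2, 7], np.float64(1.3)], [[5, -3, 7], np.float64(1.3)]]
end [ 0.5608 -0.016   0.1846] -0.226
```

servo_tool(
  increments=[
    [255,[6,-2,7],1.6],
    [255,[7,-2,8],1.6],
    [255,[7,-3,9],1.6],
    [255,[7,-3,9],1.6],
    [255,[7,-3,9],1.6],
    [255,[6,-3,9],1.6],
    [255,[6,-3,9],1.6],
    [255,[4,-2,9],1.6],
    [255,[0,0,0],0],
    [255,[0,0,0],0],
  ],
)

```text
clock: 15.7
eef_pos: [0.5613, -0.0165, 0.1847]
tool_rot: [0.781, 0.624, -0.0, -0.0]
ft_force: [-0.1, -0.4, -1.8]
grip_width: 0.0238
```

```bash
python3 -c "
from spots import *
p=spot(246);plan(p[0],p[1]-.002,.075,np.radians(-13.2));print(cur()[0]['grip_width'])
snap('wrist','w9')"
```

```text
now [ 0.5613 -0.0165  0.1847] psi -0.222 j6 1.76 -> j6~ 1.77 dpsi -0.009
[[[0, 0, 11], np.float64(0.0)], [[0, 0, 11], np.float64(0.0)], [[0, 0, 11], np.float64(0.0)], [[0, 0, 11], np.float64(0.0)], [[0, 0, 11], np.float64(0.0)], [[0, 0, 11], np.float64(0.0)], [[0, 0, 11], np.float64(0.0)], [[0, 0, 11], np.float64(0.0)], [[0, -1, 11], np.float64(0.0)], [[0, 0, 11], np.float64(0.0)]]
end [ 0.5603 -0.0162  0.0747] -0.222
0.023822884564520166
```

View pics/w9.png

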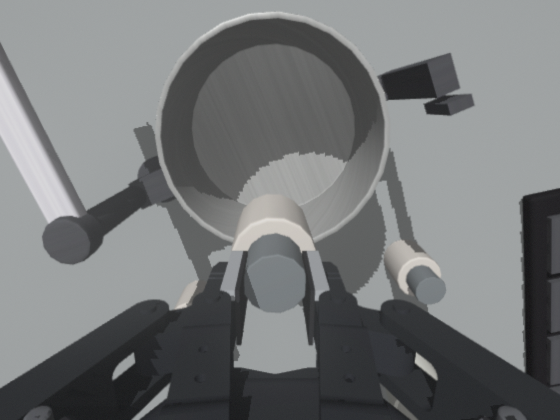

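The jar (275,250) is above the near part of the pot mouth, so I'll lower it.

servo_tool(
  increments=[
    [255,[0,0,11],0],
    [255,[0,0,12],0],
    [255,[0,0,12],0],
    [255,[0,0,12],0],
    [255,[0,0,12],0],
    [255,[0,0,12],0],
    [255,[0,0,12],0],
    [255,[0,0,12],0],
    [255,[0,0,10],0],
    [255,[0,0,4],0],
  ],
)

```text
clock: 16.75
eef_pos: [0.5605, -0.016, 0.0742]
tool_rot: [0.781, 0.624, -0.001, -0.001]
ft_force: [-0.5, 0.6, -0.7]
grip_width: 0.0243
```

servo_tool(
  increments=[
    [255,[0,0,1],0],
    [255,[0,0,1],0],
    [255,[0,0,1],0],
    [255,[0,0,0],0],
    [255,[0,0,0],0],
    [255,[0,0,0],0],
    [255,[0,0,0],0],
    [255,[0,0,0],0],
    [255,[0,0,0],0],
    [255,[0,0,0],0],
  ],
)

```text
clock: 17.75
eef_pos: [0.5613, -0.016, 0.0727]
tool_rot: [0.781, 0.624, -0.0, -0.0]
ft_force: [0.2, -0.5, -0.9]
grip_width: 0.0241
```

servo_tool(
  increments=[
    [255,[0,0,1],0],
    [255,[0,0,1],0],
    [255,[0,0,0],0],
    [200,[0,0,0],0],
    [180,[0,0,0],0],
    [160,[0,0,0],0],
    [150,[0,0,0],0],
    [145,[0,0,0],0],
    [145,[0,0,0],0],
    [145,[0,0,0],0],
  ],
)

```text
clock: 18.75
eef_pos: [0.5613, -0.016, 0.0706]
tool_rot: [0.781, 0.624, -0.0, -0.0]
ft_force: [-0.0, -0.1, -0.3]
grip_width: 0.037
```

servo_tool(
  increments=[
    [145,[0,0,-5],0],
    [145,[0,0,-10],0],
    [145,[0,0,-20],0],
    [145,[0,0,-30],0],
    [145,[0,0,-30],0],
    [145,[0,0,-30],0],
    [145,[0,0,-20],0],
    [145,[0,0,-5],0],
    [145,[0,0,0],0],
    [145,[0,0,0],0],
  ],
)

```text
clock: 19.75
eef_pos: [0.5606, -0.016, 0.2197]
tool_rot: [0.781, 0.624, -0.001, -0.001]
ft_force: [-0.1, 0.1, 0.2]
grip_width: 0.0364
```

```bash
python3 -c "
from spots import *
snap('wrist','w10')
plan(.6705,-.124,.20,0)"
```

```text
now [ 0.5604 -0.016   0.2193] psi -0.222 j6 1.76 -> j6~ 1.39 dpsi 0.222
[[[-8, 13, 2], np.float64(-1.3)], [[-9, 13, 2], np.float64(-1.3)], [[-8, 13, 2], np.float64(-1.3)], [[-9, 12, 2], np.float64(-1.3)], [[-9, 13, 2], np.float64(-1.3)], [[-10, 12, 2], np.float64(-1.3)], [[-10, 12, 1], np.float64(-1.3)], [[-10, 11, 2], np.float64(-1.3)], [[-10, 12, 2], np.float64(-1.3)], [[-11, 11, 2], np.float64(-1.3)]]
end [ 0.6706 -0.1241  0.2003] 0.005
```

View pics/w10.png

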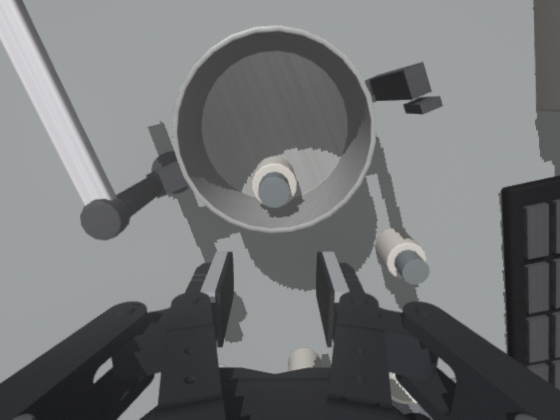

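The first jar stands upright in the pot, cap at (275,188). Measuring it, then on to the jar at (.6705,-.122).

```bash
cat >> spots.py <<'E'
from scipy.optimize import least_squares
def caps(f,lo=.084,hi=.097):
    c=load(f);P=cloud(c);zz=P[:,:,2]
    inp=np.hypot(P[:,:,0]-C[0],P[:,:,1]-C[1])
    m=((zz>lo)&(zz<hi)&(inp<.064)).astype(np.uint8);k,l,st,ce=cv2.connectedComponentsWithStats(m)
    for i in range(1,k):
        if st[i,4]>60: Q=P[l==i];print('cap',st[i,4],ce[i].round(),Q.mean(0).round(4),(Q.max(0)-Q.min(0)).round(3),'r',np.hypot(*(Q.mean(0)[:2]-C)).round(4),'phi',np.degrees(np.arctan2(*(Q.mean(0)[:2]-C)[::-1])-Y).round(1)%360)
    a=(zz>.1035)&(zz<.1085)&(abs(inp-.072)<.01);Q=P[a]
    print('rim',least_squares(lambda q:np.hypot(Q[:,0]-q[0],Q[:,1]-q[1])-q[2],[.571,.03,.072],loss='soft_l1',f_scale=.002).x.round(4),len(Q))
E
python3 -c "
from spots import *
caps('w10')"
```

```text
cap 811 [274. 191.] [ 0.5612 -0.0131  0.0905] [0.025 0.025 0.009] r 0.0438 phi 246.3
rim [0.5711 0.0302 0.0715] 3613
```

servo_tool(
  increments=[
    [100,[-8,13,2],-1.5],
    [100,[-10,16,4],-1.5],
    [90,[-10,16,4],-1.5],
    [80,[-11,16,4],-1.5],
    [80,[-11,16,6],-1.5],
    [80,[-12,16,10],-1.5],
    [80,[-13,14,15],-1.5],
    [80,[-12,10,25],-1.5],
    [80,[-7,6,25],-0.7],
    [80,[0,0,20],0],
  ],
)

```text
clock: 20.8
eef_pos: [0.6713, -0.1259, 0.1016]
tool_rot: [0.708, 0.707, -0.001, -0.002]
ft_force: [-0.1, -0.3, 0.5]
grip_width: 0.0585
```

```bash
python3 -c "
from spots import *
snap('wrist','w11')
plan(.6705,-.123,.049,0)"
```

```text
now [ 0.6688 -0.125   0.0977] psi -0.001 j6 1.39 -> j6~ 1.39 dpsi 0.001
[[[0, 0, 5], np.float64(-0.0)], [[0, 0, 5], np.float64(-0.0)], [[1, 0, 5], np.float64(-0.0)], [[0, 1, 4], np.float64(-0.0)], [[0, 0, 5], np.float64(-0.0)], [[0, 0, 5], np.float64(-0.0)], [[0, 0, 5], np.float64(-0.0)], [[1, 0, 5], np.float64(-0.0)], [[0, 0, 5], np.float64(-0.0)], [[0, 1, 5], np.float64(-0.0)]]
end [ 0.6708 -0.123   0.0487] -0.001
```

View pics/w11.png

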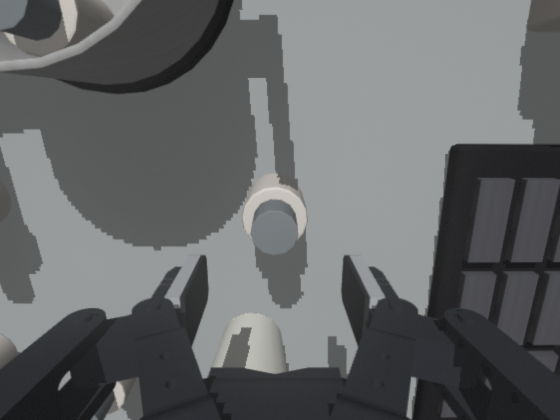

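Cap centred at (274,230). Descend and close.

servo_tool(
  increments=[
    [80,[0,0,5],0],
    [80,[1,0,6],0],
    [80,[1,0,6],0],
    [80,[0,1,6],0],
    [80,[0,0,6],0],
    [80,[0,0,6],0],
    [80,[0,0,6],0],
    [80,[0,0,5],0],
    [80,[0,0,2],0],
    [100,[0,0,0],0],
  ],
)

```text
clock: 21.85
eef_pos: [0.673, -0.1229, 0.0572]
tool_rot: [0.707, 0.707, -0.0, -0.0]
ft_force: [-0.1, 0.1, -0.6]
grip_width: 0.0518
```

servo_tool(
  increments=[
    [120,[0,0,0],0],
    [140,[0,0,0],0],
    [160,[0,0,0],0],
    [180,[0,0,0],0],
    [200,[0,0,0],0],
    [220,[0,0,0],0],
    [255,[0,0,0],0],
    [255,[0,0,0],0],
    [255,[0,0,0],0],
    [255,[0,0,-3],0],
  ],
)

```text
clock: 22.85
eef_pos: [0.6731, -0.1228, 0.06]
tool_rot: [0.707, 0.707, -0.0, -0.0]
ft_force: [-0.3, 0.1, -0.4]
grip_width: 0.0235
```

servo_tool(
  increments=[
    [255,[0,0,-5],0],
    [255,[0,0,-15],0],
    [255,[0,0,-25],0],
    [255,[0,0,-30],0],
    [255,[0,0,-30],0],
    [255,[0,0,-20],0],
    [255,[0,0,-10],0],
    [255,[0,0,-5],0],
    [255,[0,0,0],0],
    [255,[0,0,0],0],
  ],
)

```text
clock: 23.85
eef_pos: [0.6727, -0.1228, 0.199]
tool_rot: [0.707, 0.707, -0.001, -0.001]
ft_force: [-0.8, -0.4, -1.0]
grip_width: 0.0228
```

```bash
python3 -c "
from spots import *
p=spot(312);plan(p[0],p[1],.19,np.radians(52.8),n=10)
snap('wrist','w12')"
```

```text
now [ 0.6727 -0.1228  0.199 ] psi -0.0 j6 1.39 -> j6~ 0.65 dpsi 0.922
[[[13, -7, 1], np.float64(-5.3)], [[13, -5, 1], np.float64(-5.3)], [[13, -4, 1], np.float64(-5.3)], [[14, -3, 1], np.float64(-5.3)], [[14, -2, 0], np.float64(-5.3)], [[14, 0, 1], np.float64(-5.3)], [[14, 1, 1], np.float64(-5.3)], [[14, 2, 1], np.float64(-5.3)], [[14, 4, 1], np.float64(-5.3)], [[13, 5, 1], np.float64(-5.3)]]
end [0.6072 0.0026 0.19  ] 0.925
```

View pics/w12.png

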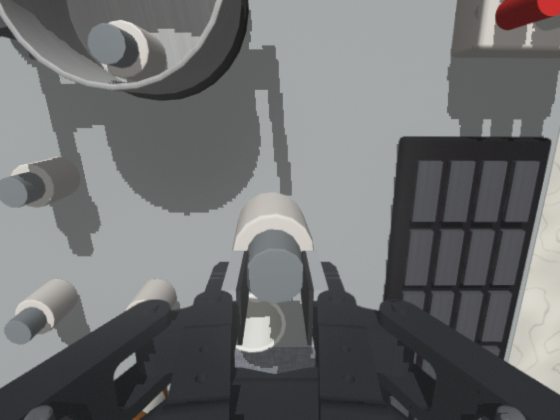

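Held (23 mm), though a bit high on the cap: TCP is about 57 mm above the jar base. Carrying it to spot 312°.

servo_tool(
  increments=[
    [255,[13,-7,1],-5.3],
    [255,[13,-5,1],-5.3],
    [255,[13,-4,1],-5.3],
    [255,[14,-3,1],-5.3],
    [255,[14,-2,0],-5.3],
    [255,[14,0,1],-5.3],
    [255,[14,1,1],-5.3],
    [255,[14,2,1],-5.3],
    [255,[14,4,1],-5.3],
    [255,[13,5,1],-5.3],
  ],
)

```text
clock: 24.9
eef_pos: [0.6068, 0.003, 0.1903]
tool_rot: [0.316, 0.949, -0.0, -0.001]
ft_force: [0.0, 0.4, -1.2]
grip_width: 0.023
```

```bash
python3 -c "
from spots import *
snap('wrist','w13')
p=spot(312);plan(p[0]+.0,p[1],.083,np.radians(52.8),n=10);print(cur()[0]['grip_width'])
caps('w13')
"
```

```text
now [0.6058 0.005  0.1903] psi 0.933 j6 0.65 -> j6~ 0.65 dpsi -0.011
[[[0, 0, 11], np.float64(0.1)], [[0, 0, 10], np.float64(0.1)], [[-1, 0, 11], np.float64(0.1)], [[0, -1, 11], np.float64(0.1)], [[0, 0, 11], np.float64(0.1)], [[0, 0, 10], np.float64(0.1)], [[-1, 0, 11], np.float64(0.1)], [[0, 0, 11], np.float64(0.1)], [[0, 0, 11], np.float64(0.1)], [[0, -1, 10], np.float64(0.1)]]
end [0.6062 0.0022 0.0833] 0.916
0.023358124148526716
cap 1066 [218. 169.] [ 0.561  -0.0131  0.0905] [0.026 0.025 0.009] r 0.0438 phi 246.0
rim [0.5709 0.0302 0.0714] 4152
```

View pics/w13.png

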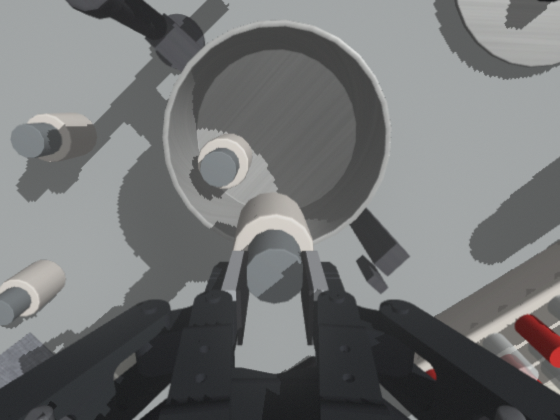

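The path is clear: the first jar's cap is at (218,168) and the lug at (372,272). Lowering.

servo_tool(
  increments=[
    [255,[0,0,11],0],
    [255,[-1,0,12],0],
    [255,[-1,0,12],0],
    [255,[0,-1,12],0],
    [255,[0,-1,12],0],
    [255,[0,0,12],0],
    [255,[0,0,12],0],
    [255,[0,0,11],0],
    [255,[0,0,8],0],
    [255,[0,0,4],0],
  ],
)

```text
clock: 25.95
eef_pos: [0.6078, -0.0003, 0.0846]
tool_rot: [0.317, 0.948, -0.0, -0.001]
ft_force: [0.3, -0.1, -1.8]
grip_width: 0.0233
```

servo_tool(
  increments=[
    [255,[0,0,2],0],
    [255,[0,0,1],0],
    [255,[0,0,1],0],
    [255,[0,0,0],0],
    [255,[0,0,0],0],
    [255,[0,0,0],0],
    [255,[0,0,0],0],
    [255,[0,0,0],0],
    [255,[0,0,0],0],
    [255,[0,0,0],0],
  ],
)

```text
clock: 26.95
eef_pos: [0.6082, -0.0004, 0.0817]
tool_rot: [0.317, 0.948, -0.0, -0.0]
ft_force: [-0.3, -0.4, -0.9]
grip_width: 0.0233
```

servo_tool(
  increments=[
    [255,[1,0,1],0],
    [255,[1,0,1],0],
    [255,[0,0,1],0],
    [255,[0,0,1],0],
    [255,[0,0,0],0],
    [255,[0,0,0],0],
    [255,[0,0,0],0],
    [255,[0,0,0],0],
    [255,[0,0,0],0],
    [255,[0,0,0],0],
  ],
)

```text
clock: 27.95
eef_pos: [0.6076, 0.0002, 0.0802]
tool_rot: [0.318, 0.948, -0.0, 0.002]
ft_force: [-1.3, -2.4, 9.7]
grip_width: 0.0234
```

servo_tool(
  increments=[
    [255,[0,0,-1],0],
    [255,[0,0,-1],0],
    [220,[0,0,0],0],
    [200,[0,0,0],0],
    [180,[0,0,0],0],
    [165,[0,0,0],0],
    [150,[0,0,0],0],
    [145,[0,0,0],0],
    [145,[0,0,0],0],
    [145,[0,0,0],0],
  ],
)

```text
clock: 28.95
eef_pos: [0.6065, 0.001, 0.0794]
tool_rot: [0.317, 0.948, -0.0, -0.0]
ft_force: [-0.3, 0.3, -0.5]
grip_width: 0.0367
```

servo_tool(
  increments=[
    [145,[0,0,-5],0],
    [145,[0,0,-10],0],
    [145,[0,0,-20],0],
    [145,[0,0,-30],0],
    [145,[0,0,-30],0],
    [145,[0,0,-30],0],
    [145,[0,0,-15],0],
    [145,[0,0,-5],0],
    [145,[0,0,0],0],
    [145,[0,0,0],0],
  ],
)

```text
clock: 29.95
eef_pos: [0.6061, 0.0009, 0.2238]
tool_rot: [0.317, 0.948, -0.0, -0.001]
ft_force: [-0.3, -0.2, -0.1]
grip_width: 0.0367
```

```bash
python3 -c "
from spots import *
snap('wrist','w14');caps('w14')
plan(.459,-.123,.16,0,n=15)"
```

```text
cap 833 [227. 161.] [ 0.561  -0.0132  0.0905] [0.025 0.025 0.008] r 0.0439 phi 246.1
cap 780 [272. 193.] [ 0.604  -0.0009  0.0905] [0.025 0.025 0.009] r 0.0448 phi 306.6
rim [0.5709 0.0303 0.0715] 3566
now [0.6059 0.0009 0.2234] psi 0.925 j6 0.65 -> j6~ 1.31 dpsi -0.925
[[[3, -12, 4], np.float64(3.5)], [[2, -13, 4], np.float64(3.5)], [[1, -13, 5], np.float64(3.5)], [[1, -13, 4], np.float64(3.5)], [[0, -12, 4], np.float64(3.5)], [[-2, -13, 4], np.float64(3.5)], [[-1, -13, 5], np.float64(3.5)], [[-3, -12, 4], np.float64(3.5)], [[-3, -13, 4], np.float64(3.5)], [[-4, -12, 4], np.float64(3.5)], [[-5, -12, 4], np.float64(3.5)], [[-6, -11, 5], np.float64(3.5)], [[-6, -11, 4], np.float64(3.5)], [[-7, -11, 4], np.float64(3.5)], [[-8, -11, 4], np.float64(3.5)]]
end [ 0.4586 -0.1235  0.1604] 0.009
```

View pics/w14.png

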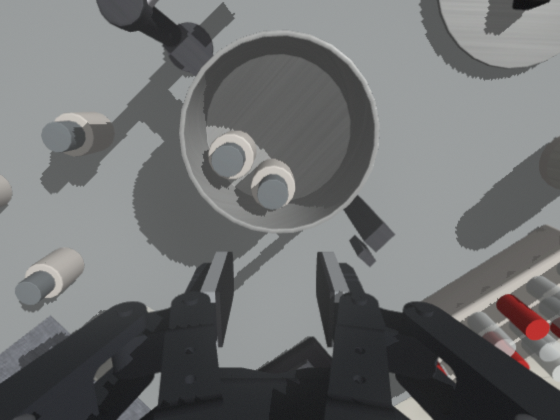

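Two jars are standing, both cap tops at 0.0905. Next is the jar at (.459,-.121).

servo_tool(
  increments=[
    [120,[3,-12,2],3.5],
    [100,[2,-13,2],3.5],
    [80,[1,-13,2],3.5],
    [80,[1,-13,2],3.5],
    [80,[0,-12,4],3.5],
    [80,[-2,-13,4],3.5],
    [80,[-1,-13,5],3.5],
    [80,[-3,-12,4],3.5],
    [80,[-3,-13,4],3.5],
    [80,[-4,-12,4],3.5],
  ],
)

```text
clock: 31.0
eef_pos: [0.5071, -0.0815, 0.1902]
tool_rot: [0.589, 0.808, -0.001, -0.001]
ft_force: [0.1, 0.0, -0.3]
grip_width: 0.0587
```

servo_tool(
  increments=[
    [80,[-5,-12,8],3.5],
    [80,[-6,-11,10],3.5],
    [80,[-6,-11,15],3.5],
    [80,[-7,-11,15],3.5],
    [80,[-8,-11,20],3.5],
    [80,[0,0,15],0],
    [80,[0,0,5],0],
    [80,[0,0,0],0],
    [80,[0,0,0],0],
    [80,[0,0,0],0],
  ],
)

```text
clock: 32.0
eef_pos: [0.4602, -0.1235, 0.1044]
tool_rot: [0.704, 0.71, 0.0, 0.001]
ft_force: [0.8, 0.9, -0.7]
grip_width: 0.0584
```

```bash
python3 -c "
from spots import *
snap('wrist','w15');print(cur()[0]['clock'])
plan(.459,-.122,.049,0)"
```

```text
32.05
now [ 0.4602 -0.1235  0.1045] psi 0.009 j6 1.3 -> j6~ 1.31 dpsi -0.009
[[[0, 0, 6], np.float64(0.1)], [[0, 0, 5], np.float64(0.1)], [[0, 0, 6], np.float64(0.1)], [[1, 0, 5], np.float64(0.1)], [[0, -1, 6], np.float64(0.1)], [[0, 0, 5], np.float64(0.1)], [[0, 0, 6], np.float64(0.1)], [[0, 0, 5], np.float64(0.1)], [[0, 0, 6], np.float64(0.1)], [[0, 0, 5], np.float64(0.1)]]
end [ 0.4592 -0.1225  0.0495] -0.009
```

View pics/w15.png

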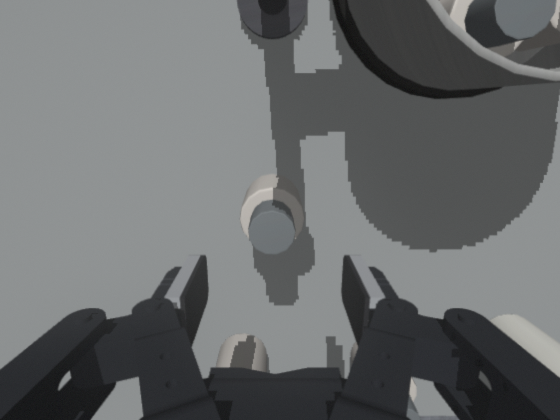

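Cap at (271,230), a good match.

servo_tool(
  increments=[
    [80,[0,0,6],0],
    [80,[1,0,6],0],
    [80,[0,-1,7],0],
    [80,[0,0,7],0],
    [80,[0,0,7],0],
    [80,[0,0,7],0],
    [80,[0,0,7],0],
    [80,[0,0,6],0],
    [80,[0,0,3],0],
    [100,[0,0,0],0],
  ],
)

```text
clock: 33.05
eef_pos: [0.458, -0.1224, 0.0472]
tool_rot: [0.704, 0.71, -0.0, -0.0]
ft_force: [-0.0, 0.2, 0.4]
grip_width: 0.0521
```

servo_tool(
  increments=[
    [120,[0,0,0],0],
    [140,[0,0,0],0],
    [160,[0,0,0],0],
    [180,[0,0,0],0],
    [200,[0,0,0],0],
    [220,[0,0,0],0],
    [255,[0,0,0],0],
    [255,[0,0,0],0],
    [255,[0,0,0],0],
    [255,[0,0,-3],0],
  ],
)

```text
clock: 34.05
eef_pos: [0.4581, -0.1224, 0.0505]
tool_rot: [0.704, 0.71, -0.0, -0.0]
ft_force: [-0.4, -0.8, -0.5]
grip_width: 0.0236
```

servo_tool(
  increments=[
    [255,[0,0,-5],0],
    [255,[0,0,-15],0],
    [255,[0,0,-25],0],
    [255,[0,0,-30],0],
    [255,[0,0,-30],0],
    [255,[0,0,-20],0],
    [255,[0,0,-10],0],
    [255,[0,0,-5],0],
    [255,[0,0,0],0],
    [255,[0,0,0],0],
  ],
)

```text
clock: 35.05
eef_pos: [0.4577, -0.1223, 0.1895]
tool_rot: [0.704, 0.71, -0.001, -0.001]
ft_force: [0.1, 0.0, -1.3]
grip_width: 0.024
```

```bash
python3 -c "
from spots import *
p=spot(178);plan(p[0],p[1],.2,np.radians(-72),n=15);print(cur()[0]['grip_width'])"
```

```text
now [ 0.4577 -0.1223  0.1895] psi 0.008 j6 1.3 -> j6~ 2.87 dpsi -1.265
[[[10, 5, -1], np.float64(4.8)], [[10, 4, 0], np.float64(4.8)], [[10, 3, -1], np.float64(4.8)], [[10, 2, -1], np.float64(4.8)], [[11, 1, 0], np.float64(4.8)], [[11, 0, -1], np.float64(4.8)], [[10, 0, -1], np.float64(4.8)], [[11, -2, -1], np.float64(4.8)], [[10, -2, 0], np.float64(4.8)], [[11, -3, -1], np.float64(4.8)], [[9, -4, -1], np.float64(4.8)], [[10, -5, 0], np.float64(4.8)], [[9, -6, -1], np.float64(4.8)], [[9, -6, -1], np.float64(4.8)], [[8, -7, 0], np.float64(4.8)]]
end [0.5268 0.0227 0.1995] -1.248
0.02401760992502561
```

servo_tool(
  increments=[
    [255,[10,5,-3],4.8],
    [255,[10,4,-3],4.8],
    [255,[10,3,-2],4.8],
    [255,[10,2,-1],4.8],
    [255,[11,1,0],4.8],
    [255,[11,0,-1],4.8],
    [255,[10,0,0],4.8],
    [255,[11,-2,0],4.8],
    [255,[10,-2,0],4.8],
    [255,[11,-3,0],4.8],
  ],
)

```text
clock: 36.05
eef_pos: [0.504, -0.0252, 0.1992]
tool_rot: [0.933, 0.361, -0.001, -0.001]
ft_force: [0.6, -0.8, 0.1]
grip_width: 0.0235
```

servo_tool(
  increments=[
    [255,[9,-4,0],4.8],
    [255,[10,-5,0],4.8],
    [255,[9,-6,0],4.8],
    [255,[9,-6,0],4.8],
    [255,[8,-7,0],4.8],
    [255,[0,0,0],0],
    [255,[0,0,0],0],
    [255,[0,0,0],0],
    [255,[0,0,0],0],
    [255,[0,0,0],0],
  ],
)

```text
clock: 37.05
eef_pos: [0.5273, 0.0221, 0.2007]
tool_rot: [0.987, 0.161, -0.0, 0.0]
ft_force: [-0.3, 0.1, -0.6]
grip_width: 0.024
```

```bash
python3 -c "
from spots import *
p=spot(178);plan(p[0],p[1],.075,np.radians(-72),n=10);print(cur()[0]['grip_width'])
snap('wrist','w16')"
```

```text
now [0.5273 0.0221 0.2007] psi -1.248 j6 2.86 -> j6~ 2.87 dpsi -0.008
[[[0, 0, 13], np.float64(0.0)], [[0, 0, 12], np.float64(0.0)], [[0, 0, 13], np.float64(0.0)], [[0, 0, 12], np.float64(0.0)], [[0, 0, 13], np.float64(0.0)], [[0, 0, 12], np.float64(0.0)], [[0, -1, 13], np.float64(0.0)], [[0, 0, 13], np.float64(0.0)], [[-1, 0, 12], np.float64(0.0)], [[0, 0, 13], np.float64(0.0)]]
end [0.5261 0.0228 0.0747] -1.248
0.024013437201824132
```

View pics/w16.png

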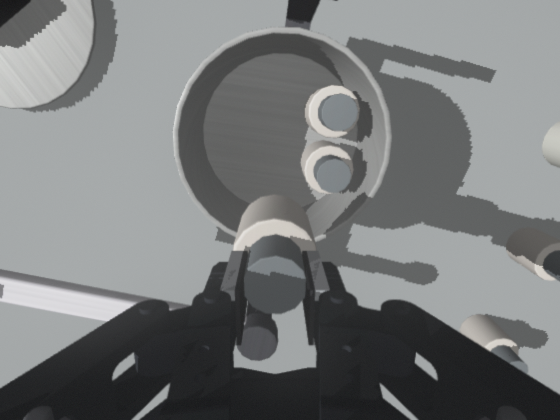

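The jar is above the hinge side of the mouth and clear of the two already placed. Lowering.

servo_tool(
  increments=[
    [255,[0,0,13],0],
    [255,[0,0,14],0],
    [255,[0,0,14],0],
    [255,[0,0,14],0],
    [255,[0,0,14],0],
    [255,[0,0,14],0],
    [255,[0,0,14],0],
    [255,[0,0,14],0],
    [255,[0,0,10],0],
    [255,[0,0,4],0],
  ],
)

```text
clock: 38.1
eef_pos: [0.5268, 0.0224, 0.0747]
tool_rot: [0.987, 0.161, -0.001, -0.0]
ft_force: [0.2, 0.4, -0.6]
grip_width: 0.0238
```

servo_tool(
  increments=[
    [255,[0,0,1],0],
    [255,[0,0,1],0],
    [255,[0,0,1],0],
    [255,[0,0,1],0],
    [255,[0,0,0],0],
    [255,[0,0,0],0],
    [255,[0,0,0],0],
    [255,[0,0,0],0],
    [255,[0,0,0],0],
    [255,[0,0,0],0],
  ],
)

```text
clock: 39.1
eef_pos: [0.5275, 0.0225, 0.0717]
tool_rot: [0.987, 0.161, -0.0, 0.0]
ft_force: [0.5, -0.3, -0.2]
grip_width: 0.0239
```

servo_tool(
  increments=[
    [255,[0,0,1],0],
    [255,[0,0,1],0],
    [255,[0,0,0],0],
    [220,[0,0,0],0],
    [200,[0,0,0],0],
    [180,[0,0,0],0],
    [165,[0,0,0],0],
    [150,[0,0,0],0],
    [145,[0,0,0],0],
    [145,[0,0,0],0],
  ],
)

```text
clock: 40.1
eef_pos: [0.5274, 0.0225, 0.0694]
tool_rot: [0.987, 0.161, -0.0, -0.0]
ft_force: [0.5, -0.1, -0.3]
grip_width: 0.0366
```

servo_tool(
  increments=[
    [145,[0,0,-5],0],
    [145,[0,0,-10],0],
    [145,[0,0,-20],0],
    [145,[0,0,-30],0],
    [145,[0,0,-30],0],
    [145,[0,0,-30],0],
    [145,[0,0,-20],0],
    [145,[0,0,-10],0],
    [145,[0,0,0],0],
    [145,[0,0,0],0],
  ],
)

```text
clock: 41.1
eef_pos: [0.5271, 0.0225, 0.2241]
tool_rot: [0.987, 0.161, -0.0, -0.0]
ft_force: [0.2, -0.2, -0.1]
grip_width: 0.0368
```

```bash
python3 -c "
from spots import *
snap('wrist','w17');caps('w17')
plan(.545,-.254,.16,np.radians(-20),n=20)"
```

```text
cap 929 [334. 111.] [ 0.6044 -0.0011  0.0905] [0.025 0.025 0.009] r 0.0453 phi 306.7
cap 832 [329. 169.] [ 0.5613 -0.0134  0.0905] [0.025 0.025 0.009] r 0.044 phi 246.4
cap 787 [275. 190.] [0.5317 0.0223 0.0904] [0.025 0.026 0.008] r 0.04 phi 179.6
rim [0.5711 0.0301 0.0715] 3507
now [0.5267 0.0225 0.2235] psi -1.248 j6 2.86 -> j6~ 1.48 dpsi 0.899
[[[-4, 13, 3], np.float64(-2.6)], [[-4, 14, 3], np.float64(-2.6)], [[-4, 13, 4], np.float64(-2.6)], [[-6, 12, 3], np.float64(-2.6)], [[-6, 13, 3], np.float64(-2.6)], [[-6, 12, 3], np.float64(-2.6)], [[-7, 12, 3], np.float64(-2.6)], [[-8, 12, 3], np.float64(-2.6)], [[-8, 11, 4], np.float64(-2.6)], [[-8, 11, 3], np.float64(-2.6)], [[-9, 11, 3], np.float64(-2.6)], [[-10, 10, 3], np.float64(-2.6)], [[-10, 9, 3], np.float64(-2.6)], [[-10, 10, 3], np.float64(-2.6)], [[-11, 8, 4], np.float64(-2.6)], [[-11, 8, 3], np.float64(-2.6)], [[-11, 8, 3], np.float64(-2.6)], [[-12, 7, 3], np.float64(-2.6)], [[-13, 7, 3], np.float64(-2.6)], [[-12, 6, 4], np.float64(-2.6)]]
end [ 0.545  -0.254   0.1595] -0.341
```

View pics/w17.png

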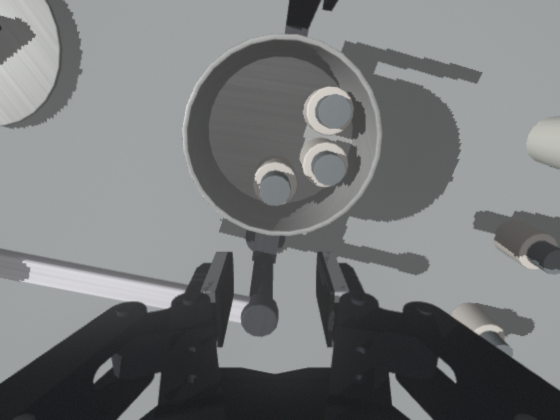

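Three jars are placed. Next is the jar at (.545,-.253).

servo_tool(
  increments=[
    [120,[-4,13,3],-2.6],
    [100,[-4,14,3],-2.6],
    [80,[-4,13,4],-2.6],
    [80,[-6,12,3],-2.6],
    [80,[-6,13,3],-2.6],
    [80,[-6,12,3],-2.6],
    [80,[-7,12,3],-2.6],
    [80,[-8,12,3],-2.6],
    [80,[-8,11,4],-2.6],
    [80,[-8,11,3],-2.6],
  ],
)

```text
clock: 42.15
eef_pos: [0.5355, -0.1159, 0.1907]
tool_rot: [0.925, 0.379, -0.002, -0.001]
ft_force: [0.1, 1.0, -0.6]
grip_width: 0.0584
```

servo_tool(
  increments=[
    [80,[-9,11,6],-2.6],
    [80,[-10,10,8],-2.6],
    [80,[-10,9,10],-2.6],
    [80,[-10,10,10],-2.6],
    [80,[-11,8,10],-2.6],
    [80,[-11,8,10],-2.6],
    [80,[-11,8,10],-2.6],
    [80,[-12,7,10],-2.6],
    [80,[-13,7,10],-2.6],
    [80,[-12,6,8],-2.6],
  ],
)

```text
clock: 43.15
eef_pos: [0.5444, -0.254, 0.0981]
tool_rot: [0.816, 0.578, -0.001, -0.002]
ft_force: [-0.1, -1.0, -0.6]
grip_width: 0.0585
```

```bash
python3 -c "
from spots import *
snap('wrist','w18');print(cur()[0]['clock'])
plan(.545,-.2535,.048,np.radians(-20))"
```

```text
43.2
now [ 0.5438 -0.2558  0.0968] psi -0.34 j6 1.47 -> j6~ 1.48 dpsi -0.009
[[[0, 0, 5], np.float64(0.1)], [[1, 0, 5], np.float64(0.1)], [[0, 0, 5], np.float64(0.1)], [[0, 0, 5], np.float64(0.1)], [[0, 0, 4], np.float64(0.1)], [[1, 0, 5], np.float64(0.1)], [[0, 0, 5], np.float64(0.1)], [[0, 0, 5], np.float64(0.1)], [[0, 0, 5], np.float64(0.1)], [[1, 0, 5], np.float64(0.1)]]
end [ 0.5449 -0.2529  0.0478] -0.357
```

View pics/w18.png

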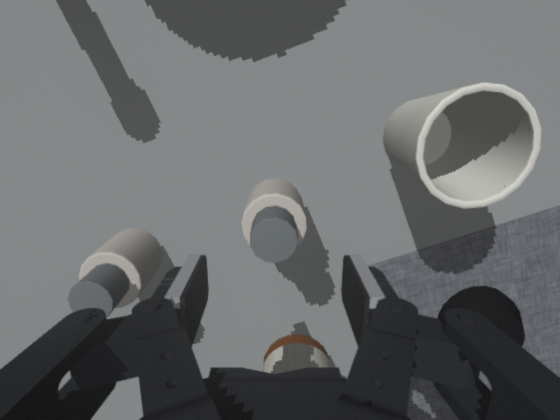

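Cap at (273,238), centred. The amber bottle stays clear of the gripper body.

servo_tool(
  increments=[
    [80,[0,0,5],0],
    [80,[1,0,6],0],
    [80,[0,0,6],0],
    [80,[0,0,6],0],
    [80,[1,0,6],0],
    [80,[0,0,6],0],
    [80,[0,0,6],0],
    [80,[0,0,6],0],
    [80,[0,0,4],0],
    [100,[0,0,0],0],
  ],
)

```text
clock: 44.2
eef_pos: [0.5459, -0.2519, 0.0489]
tool_rot: [0.817, 0.577, -0.0, -0.001]
ft_force: [-0.3, 0.3, 0.0]
grip_width: 0.0515
```

servo_tool(
  increments=[
    [120,[0,0,0],0],
    [140,[0,0,0],0],
    [160,[0,0,0],0],
    [180,[0,0,0],0],
    [200,[0,0,0],0],
    [220,[0,0,0],0],
    [255,[0,0,0],0],
    [255,[0,0,0],0],
    [255,[0,0,0],0],
    [255,[0,0,-3],0],
  ],
)

```text
clock: 45.2
eef_pos: [0.5462, -0.2519, 0.0521]
tool_rot: [0.817, 0.577, -0.0, -0.0]
ft_force: [0.6, -0.2, -0.5]
grip_width: 0.0239
```

servo_tool(
  increments=[
    [255,[0,0,-5],0],
    [255,[0,0,-15],0],
    [255,[0,0,-25],0],
    [255,[0,0,-30],0],
    [255,[0,0,-30],0],
    [255,[0,0,-20],0],
    [255,[0,0,-15],0],
    [255,[0,0,-10],0],
    [255,[0,0,0],0],
    [255,[0,0,0],0],
  ],
)

```text
clock: 46.2
eef_pos: [0.5462, -0.252, 0.2019]
tool_rot: [0.817, 0.577, -0.0, -0.0]
ft_force: [-0.4, 0.1, -2.2]
grip_width: 0.0239
```

```bash
python3 -c "
from spots import *
p=spot(46);plan(p[0],p[1],.2,np.radians(-33),n=20);print(cur()[0]['grip_width'])"
```

```text
now [ 0.5462 -0.252   0.2019] psi -0.341 j6 1.48 -> j6~ 2.26 dpsi -0.235
[[[16, -3, 0], np.float64(0.7)], [[16, -3, 0], np.float64(0.7)], [[15, -4, 0], np.float64(0.7)], [[16, -3, 0], np.float64(0.7)], [[16, -4, 0], np.float64(0.7)], [[16, -4, 1], np.float64(0.7)], [[15, -4, 0], np.float64(0.7)], [[16, -4, 0], np.float64(0.7)], [[15, -5, 0], np.float64(0.7)], [[16, -5, 0], np.float64(0.7)], [[15, -5, 0], np.float64(0.7)], [[15, -5, 0], np.float64(0.7)], [[16, -5, 0], np.float64(0.7)], [[15, -5, 0], np.float64(0.7)], [[15, -6, 0], np.float64(0.7)], [[15, -6, 1], np.float64(0.7)], [[15, -6, 0], np.float64(0.7)], [[15, -6, 0], np.float64(0.7)], [[15, -7, 0], np.float64(0.7)], [[14, -6, 0], np.float64(0.7)]]
end [0.5955 0.0667 0.1999] -0.585
0.023872669058637924
```

servo_tool(
  increments=[
    [255,[12,-3,0],0.7],
    [255,[16,-3,0],0.7],
    [255,[16,-4,0],0.7],
    [255,[16,-3,0],0.7],
    [255,[16,-4,0],0.7],
    [255,[16,-4,1],0.7],
    [255,[15,-4,0],0.7],
    [255,[16,-4,0],0.7],
    [255,[15,-5,0],0.7],
    [255,[16,-5,0],0.7],
  ],
)

```text
clock: 47.2
eef_pos: [0.5692, -0.0941, 0.2]
tool_rot: [0.851, 0.526, -0.001, -0.001]
ft_force: [0.6, 0.2, -1.3]
grip_width: 0.0237
```

servo_tool(
  increments=[
    [255,[17,-5,0],0.7],
    [255,[17,-5,0],0.7],
    [255,[18,-6,0],0.7],
    [255,[18,-6,0],0.7],
    [255,[18,-6,0],0.8],
    [255,[18,-7,0],1.0],
    [255,[17,-8,0],1.0],
    [255,[15,-8,0],1.0],
    [255,[12,-6,0],0.5],
    [255,[3,0,0],0],
  ],
)

```text
clock: 48.2
eef_pos: [0.5951, 0.0679, 0.2]
tool_rot: [0.881, 0.473, -0.001, -0.001]
ft_force: [0.3, 0.6, -1.6]
grip_width: 0.0237
```

```bash
python3 -c "
from spots import *
p=spot(46);plan(p[0],p[1],.075,np.radians(-33),n=10);print(cur()[0]['grip_width'])
snap('wrist','w19')"
```

```text
now [0.5951 0.0679 0.2   ] psi -0.584 j6 2.27 -> j6~ 2.26 dpsi 0.008
[[[0, 0, 13], np.float64(-0.0)], [[0, 0, 12], np.float64(-0.0)], [[0, 0, 13], np.float64(-0.0)], [[0, 0, 12], np.float64(-0.0)], [[0, 0, 13], np.float64(-0.0)], [[0, 1, 12], np.float64(-0.0)], [[0, 0, 13], np.float64(-0.0)], [[0, 0, 12], np.float64(-0.0)], [[0, 0, 13], np.float64(-0.0)], [[0, 0, 12], np.float64(-0.0)]]
end [0.5959 0.0674 0.075 ] -0.584
0.023729679676247593
```

View pics/w19.png

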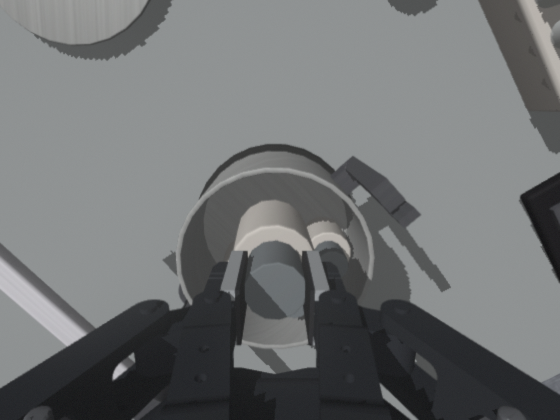

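servo_tool(
  increments=[
    [255,[-1,0,13],0],
    [255,[-1,0,14],0],
    [255,[0,0,14],0],
    [255,[0,0,14],0],
    [255,[0,0,14],0],
    [255,[0,0,14],0],
    [255,[0,0,14],0],
    [255,[0,0,14],0],
    [255,[0,0,10],0],
    [255,[0,0,4],0],
  ],
)

```text
clock: 49.25
eef_pos: [0.5936, 0.064, 0.075]
tool_rot: [0.882, 0.472, -0.001, -0.0]
ft_force: [-0.8, 0.6, -2.0]
grip_width: 0.0237
```

servo_tool(
  increments=[
    [255,[0,0,1],0],
    [255,[0,0,1],0],
    [255,[0,0,1],0],
    [255,[0,0,0],0],
    [255,[0,0,0],0],
    [255,[0,0,0],0],
    [255,[0,0,0],0],
    [255,[0,0,0],0],
    [255,[0,0,0],0],
    [255,[0,0,0],0],
  ],
)

```text
clock: 50.25
eef_pos: [0.5947, 0.0649, 0.0737]
tool_rot: [0.881, 0.472, -0.0, -0.0]
ft_force: [0.4, 0.3, -0.6]
grip_width: 0.0239
```

servo_tool(
  increments=[
    [255,[0,0,1],0],
    [255,[0,0,1],0],
    [255,[0,0,0],0],
    [220,[0,0,0],0],
    [200,[0,0,0],0],
    [180,[0,0,0],0],
    [165,[0,0,0],0],
    [150,[0,0,0],0],
    [145,[0,0,0],0],
    [145,[0,0,0],0],
  ],
)

```text
clock: 51.25
eef_pos: [0.5947, 0.0648, 0.0714]
tool_rot: [0.881, 0.472, -0.0, -0.0]
ft_force: [-0.3, -0.2, -0.4]
grip_width: 0.0368
```

servo_tool(
  increments=[
    [145,[0,0,-5],0],
    [145,[0,0,-10],0],
    [145,[0,0,-20],0],
    [145,[0,0,-30],0],
    [145,[0,0,-30],0],
    [145,[0,0,-30],0],
    [145,[-5,0,-20],0],
    [145,[-10,0,-10],0],
    [145,[-10,0,0],0],
    [145,[-10,0,0],0],
  ],
)

```text
clock: 52.25
eef_pos: [0.5743, 0.0348, 0.226]
tool_rot: [0.881, 0.472, -0.001, -0.0]
ft_force: [0.0, 0.2, -0.3]
grip_width: 0.0367
```

```bash
python3 -c "
from spots import *
snap('wrist','w20');caps('w20')
plan(.436,-.254,.11,np.radians(0),n=20)"
```

```text
cap 824 [273. 150.] [0.5937 0.0643 0.0906] [0.025 0.025 0.009] r 0.0415 phi 46.2
cap 761 [327. 208.] [ 6.046e-01 -5.000e-04  9.040e-02] [0.025 0.026 0.009] r 0.045 phi 307.5
cap 727 [240. 232.] [0.532  0.0228 0.0903] [0.025 0.026 0.009] r 0.0396 phi 178.9
cap 711 [292. 246.] [ 0.5615 -0.0128  0.0903] [0.026 0.026 0.009] r 0.0434 phi 246.6
rim [0.5711 0.0302 0.0714] 2730
now [0.5732 0.0335 0.2256] psi -0.588 j6 2.22 -> j6~ 1.04 dpsi 0.588
[[[-16, 2, 6], np.float64(-1.7)], [[-16, 2, 6], np.float64(-1.7)], [[-15, 1, 5], np.float64(-1.7)], [[-16, 1, 6], np.float64(-1.7)], [[-16, 1, 6], np.float64(-1.7)], [[-16, 0, 6], np.float64(-1.7)], [[-16, -1, 5], np.float64(-1.7)], [[-16, -1, 6], np.float64(-1.7)], [[-16, -2, 6], np.float64(-1.7)], [[-16, -1, 6], np.float64(-1.7)], [[-15, -3, 6], np.float64(-1.7)], [[-16, -3, 5], np.float64(-1.7)], [[-16, -3, 6], np.float64(-1.7)], [[-15, -4, 6], np.float64(-1.7)], [[-15, -4, 6], np.float64(-1.7)], [[-16, -5, 5], np.float64(-1.7)], [[-15, -5, 6], np.float64(-1.7)], [[-15, -6, 6], np.float64(-1.7)], [[-14, -6, 6], np.float64(-1.7)], [[-15, -6, 6], np.float64(-1.7)]]
end [ 0.4364 -0.2541  0.1096] 0.005
```

View pics/w20.png

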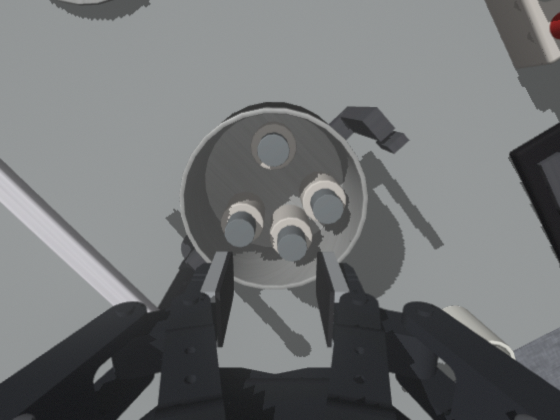

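Four jars are upright (cap tops 0.0903-0.0906). The last one is at (.436,-.2535).

servo_tool(
  increments=[
    [120,[-12,2,2],-1.7],
    [100,[-16,2,2],-1.7],
    [80,[-16,1,3],-1.7],
    [80,[-16,1,3],-1.7],
    [80,[-16,1,3],-1.7],
    [80,[-16,0,6],-1.7],
    [80,[-16,-1,5],-1.7],
    [80,[-16,-1,6],-1.7],
    [80,[-16,-2,6],-1.7],
    [80,[-16,-1,6],-1.7],
  ],
)

```text
clock: 53.3
eef_pos: [0.5073, -0.1067, 0.1829]
tool_rot: [0.802, 0.598, -0.001, -0.001]
ft_force: [-0.8, 0.2, -0.4]
grip_width: 0.0589
```

servo_tool(
  increments=[
    [80,[-17,-3,8],-1.7],
    [80,[-18,-3,9],-1.7],
    [80,[-18,-4,10],-1.7],
    [80,[-18,-5,10],-1.7],
    [80,[-18,-5,10],-1.7],
    [80,[-18,-6,10],-1.8],
    [80,[-17,-6,10],-2.5],
    [80,[-17,-7,10],-2.5],
    [80,[-12,-5,5],-2.5],
    [80,[0,0,2],0],
  ],
)

```text
clock: 54.3
eef_pos: [0.4373, -0.2504, 0.0987]
tool_rot: [0.701, 0.713, -0.001, -0.002]
ft_force: [0.8, -0.4, -0.5]
grip_width: 0.0592
```

```bash
python3 -c "
from spots import *
snap('wrist','w21');print(cur()[0]['clock'])
plan(.436,-.2545,.048)"
```

```text
54.35
now [ 0.4379 -0.2497  0.099 ] psi 0.018 j6 1.03 -> j6~ 1.02 dpsi 0.0
[[[0, 0, 5], np.float64(-0.0)], [[-1, 0, 5], np.float64(-0.0)], [[0, -1, 5], np.float64(-0.0)], [[-1, 0, 5], np.float64(-0.0)], [[0, 0, 5], np.float64(-0.0)], [[-1, 0, 6], np.float64(-0.0)], [[0, 0, 5], np.float64(-0.0)], [[-1, -1, 5], np.float64(-0.0)], [[0, 0, 5], np.float64(-0.0)], [[-1, 0, 5], np.float64(-0.0)]]
end [ 0.436  -0.2547  0.048 ] 0.018
```

View pics/w21.png

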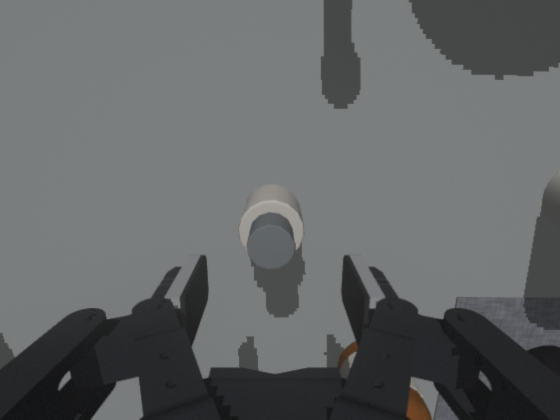

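Cap at (271,246), so the TCP needs about 4 mm back in -x. Descend.

servo_tool(
  increments=[
    [80,[-1,0,5],0],
    [80,[-1,0,6],0],
    [80,[-1,-1,6],0],
    [80,[-1,0,6],0],
    [80,[0,-1,6],0],
    [80,[0,0,6],0],
    [80,[0,0,6],0],
    [80,[0,0,6],0],
    [80,[0,0,4],0],
    [100,[0,0,0],0],
  ],
)

```text
clock: 55.35
eef_pos: [0.4373, -0.2537, 0.049]
tool_rot: [0.7, 0.714, -0.0, -0.001]
ft_force: [0.1, -0.6, 0.2]
grip_width: 0.0519
```

servo_tool(
  increments=[
    [120,[0,0,0],0],
    [140,[0,0,0],0],
    [160,[0,0,0],0],
    [180,[0,0,0],0],
    [200,[0,0,0],0],
    [220,[0,0,0],0],
    [255,[0,0,0],0],
    [255,[0,0,0],0],
    [255,[0,0,0],0],
    [255,[0,0,-3],0],
  ],
)

```text
clock: 56.35
eef_pos: [0.4375, -0.2536, 0.0523]
tool_rot: [0.7, 0.714, 0.0, -0.0]
ft_force: [0.1, -0.2, -0.3]
grip_width: 0.0239
```

servo_tool(
  increments=[
    [255,[0,0,-5],0],
    [255,[0,0,-15],0],
    [255,[0,0,-25],0],
    [255,[0,0,-30],0],
    [255,[0,0,-30],0],
    [255,[0,0,-20],0],
    [255,[0,0,-15],0],
    [255,[0,0,-10],0],
    [255,[0,0,0],0],
    [255,[0,0,0],0],
  ],
)

```text
clock: 57.35
eef_pos: [0.4375, -0.2537, 0.2021]
tool_rot: [0.7, 0.714, -0.0, -0.0]
ft_force: [-0.2, -0.3, -1.0]
grip_width: 0.0237
```

```bash
python3 -c "
from spots import *
p=spot(112.5,.043);plan(p[0],p[1],.21,np.radians(33),n=20);print(cur()[0]['grip_width'])"
```

```text
now [ 0.4375 -0.2537  0.2021] psi 0.021 j6 1.02 -> j6~ 1.11 dpsi 0.555
[[[16, 6, 0], np.float64(-1.6)], [[16, 6, -1], np.float64(-1.6)], [[15, 7, 0], np.float64(-1.6)], [[15, 7, -1], np.float64(-1.6)], [[15, 7, 0], np.float64(-1.6)], [[15, 8, 0], np.float64(-1.6)], [[15, 9, -1], np.float64(-1.6)], [[14, 9, 0], np.float64(-1.6)], [[14, 9, -1], np.float64(-1.6)], [[14, 9, 0], np.float64(-1.6)], [[14, 10, 0], np.float64(-1.6)], [[13, 11, -1], np.float64(-1.6)], [[13, 10, 0], np.float64(-1.6)], [[13, 12, -1], np.float64(-1.6)], [[13, 11, 0], np.float64(-1.6)], [[12, 12, 0], np.float64(-1.6)], [[11, 12, -1], np.float64(-1.6)], [[12, 12, 0], np.float64(-1.6)], [[11, 13, -1], np.float64(-1.6)], [[11, 13, 0], np.float64(-1.6)]]
end [0.5472 0.0658 0.2101] 0.579
0.02369052660410074
```

servo_tool(
  increments=[
    [255,[12,5,-1],-1.6],
    [255,[16,6,-1],-1.6],
    [255,[16,7,-1],-1.6],
    [255,[16,7,-1],-1.6],
    [255,[15,7,-1],-1.6],
    [255,[15,8,-1],-1.6],
    [255,[15,9,-1],-1.6],
    [255,[14,9,-1],-1.6],
    [255,[14,9,0],-1.6],
    [255,[14,9,0],-1.6],
  ],
)

```text
clock: 58.35
eef_pos: [0.491, -0.0951, 0.2097]
tool_rot: [0.592, 0.806, -0.0, -0.001]
ft_force: [0.2, -0.5, -1.7]
grip_width: 0.0238
```

```bash
python3 -c "
from spots import *
p=spot(112.5,.043);plan(p[0],p[1],.21,np.radians(33),n=9);print(cur()[0]['grip_width'])"
```

```text
now [ 0.491  -0.0951  0.2097] psi 0.303 j6 1.08 -> j6~ 1.11 dpsi 0.273
[[[15, 11, 0], np.float64(-1.7)], [[15, 12, 0], np.float64(-1.7)], [[14, 12, 0], np.float64(-1.7)], [[15, 13, 0], np.float64(-1.7)], [[13, 13, 0], np.float64(-1.7)], [[14, 13, 0], np.float64(-1.7)], [[12, 14, 0], np.float64(-1.7)], [[13, 14, 0], np.float64(-1.7)], [[12, 15, 0], np.float64(-1.7)]]
end [0.5476 0.0655 0.2097] 0.57
0.023778914459476826
```

servo_tool(
  increments=[
    [255,[15,11,0],-1.7],
    [255,[15,12,0],-1.7],
    [255,[14,12,0],-1.7],
    [255,[15,13,0],-1.7],
    [255,[13,13,0],-1.7],
    [255,[14,13,0],-1.7],
    [255,[12,14,0],-1.7],
    [255,[13,14,0],-1.7],
    [255,[11,15,0],-1.7],
    [255,[0,0,0],0],
  ],
)

```text
clock: 59.35
eef_pos: [0.5491, 0.0654, 0.2097]
tool_rot: [0.479, 0.878, 0.0, -0.001]
ft_force: [0.2, 0.4, -1.0]
grip_width: 0.024
```

```bash
python3 -c "
from spots import *
snap('wrist','w22')
p=spot(112.5,.043);plan(p[0],p[1],.076,n=9);print(cur()[0]['grip_width'])"
```

```text
now [0.5487 0.0642 0.2098] psi 0.57 j6 1.12 -> j6~ 1.12 dpsi 0.0
[[[0, 0, 15], np.float64(-0.0)], [[0, 0, 15], np.float64(-0.0)], [[1, 0, 15], np.float64(-0.0)], [[0, 0, 14], np.float64(-0.0)], [[0, 0, 15], np.float64(-0.0)], [[0, 0, 15], np.float64(-0.0)], [[0, 0, 15], np.float64(-0.0)], [[1, 0, 15], np.float64(-0.0)], [[0, 0, 15], np.float64(-0.0)]]
end [0.5476 0.0659 0.0758] 0.57
0.023830452442352223
```

View pics/w22.png

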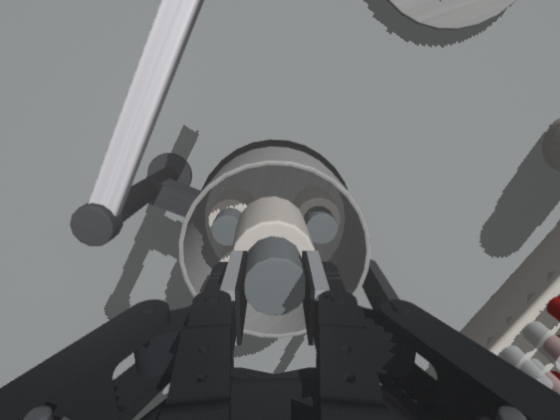

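Centred between its neighbours' caps at (228,225) and (320,225). I'll shift 3 mm outward and lower.

servo_tool(
  increments=[
    [255,[1,0,12],0],
    [255,[1,0,14],0],
    [255,[1,0,15],0],
    [255,[0,0,15],0],
    [255,[0,0,15],0],
    [255,[0,0,15],0],
    [255,[0,0,15],0],
    [255,[0,0,15],0],
    [255,[0,0,12],0],
    [255,[0,0,6],0],
  ],
)

```text
clock: 60.4
eef_pos: [0.5458, 0.0646, 0.0749]
tool_rot: [0.481, 0.876, -0.001, -0.001]
ft_force: [0.9, -0.1, -1.2]
grip_width: 0.0242
```

servo_tool(
  increments=[
    [255,[0,0,1],0],
    [255,[0,0,1],0],
    [255,[0,0,1],0],
    [255,[0,0,0],0],
    [255,[0,0,0],0],
    [255,[0,0,0],0],
    [255,[0,0,0],0],
    [255,[0,0,0],0],
    [255,[0,0,0],0],
    [255,[0,0,0],0],
  ],
)

```text
clock: 61.4
eef_pos: [0.5472, 0.0652, 0.0737]
tool_rot: [0.481, 0.877, -0.0, -0.0]
ft_force: [0.2, 0.7, -1.0]
grip_width: 0.0238
```

servo_tool(
  increments=[
    [255,[0,0,1],0],
    [255,[0,0,1],0],
    [255,[0,0,0],0],
    [230,[0,0,0],0],
    [210,[0,0,0],0],
    [190,[0,0,0],0],
    [175,[0,0,0],0],
    [165,[0,0,0],0],
    [160,[0,0,0],0],
    [160,[0,0,0],0],
  ],
)

```text
clock: 62.4
eef_pos: [0.5472, 0.0653, 0.0714]
tool_rot: [0.481, 0.877, -0.0, -0.0]
ft_force: [-0.3, -0.5, -0.3]
grip_width: 0.0318
```

servo_tool(
  increments=[
    [160,[0,0,-5],0],
    [160,[0,0,-10],0],
    [160,[0,0,-20],0],
    [160,[0,0,-30],0],
    [160,[0,0,-30],0],
    [145,[0,0,-30],0],
    [130,[-5,0,-20],0],
    [100,[-10,0,-10],0],
    [80,[-10,0,0],0],
    [80,[-10,0,0],0],
  ],
)

```text
clock: 63.4
eef_pos: [0.5664, 0.0353, 0.2271]
tool_rot: [0.481, 0.877, 0.0, 0.0]
ft_force: [-0.3, -0.1, -0.5]
grip_width: 0.0587
```

```bash
python3 -c "
from spots import *
snap('wrist','w23');caps('w23');snap('top','t23')
c=load('t23');cv2.imwrite('pics/t23c.png',cv2.resize(c['im'][160:280,180:380,::-1],(800,480),interpolation=cv2.INTER_CUBIC))"
```

```text
cap 822 [272. 148.] [0.5447 0.0643 0.0906] [0.025 0.025 0.009] r 0.0436 phi 116.3
cap 787 [322. 180.] [0.5929 0.0645 0.0905] [0.025 0.025 0.009] r 0.0413 phi 47.2
cap 793 [230. 182.] [0.5311 0.0229 0.0905] [0.025 0.025 0.009] r 0.0404 phi 178.6
cap 712 [239. 235.] [ 0.5608 -0.0127  0.0904] [0.025 0.026 0.009] r 0.0435 phi 245.6
cap 698 [289. 249.] [ 6.037e-01 -3.000e-04  9.040e-02] [0.025 0.026 0.009] r 0.0443 phi 306.9
rim [0.571  0.0303 0.0714] 2972
```

View pics/w23.png

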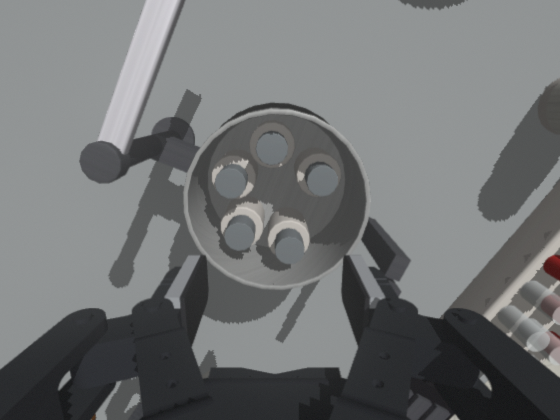

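View pics/t23c.png

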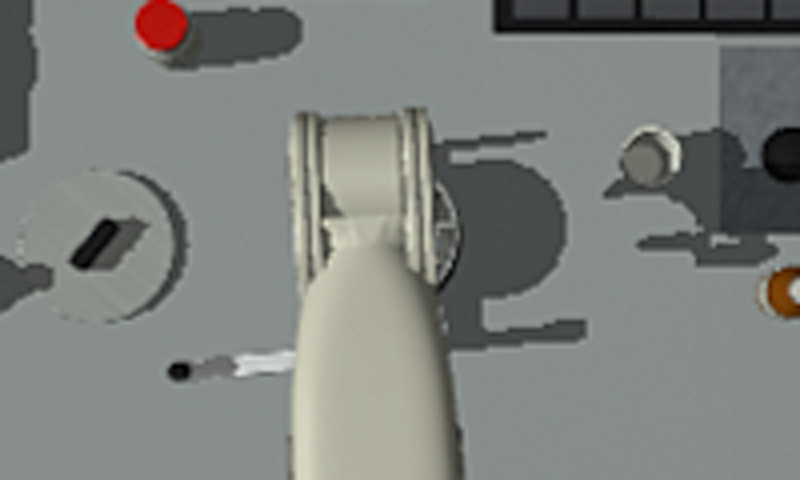

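All five jars stand in the pot. Next, view the lid.

```bash
python3 -c "
from spots import *
plan(.635,.25,.26,.92,n=12)"
```

```text
now [0.5661 0.0345 0.2257] psi 0.565 j6 1.07 -> j6~ 1.03 dpsi 0.355
[[[12, 14, -3], np.float64(-1.7)], [[12, 15, -3], np.float64(-1.7)], [[11, 15, -3], np.float64(-1.7)], [[11, 16, -2], np.float64(-1.7)], [[10, 16, -3], np.float64(-1.7)], [[10, 16, -3], np.float64(-1.7)], [[9, 16, -3], np.float64(-1.7)], [[9, 17, -3], np.float64(-1.7)], [[8, 17, -3], np.float64(-1.7)], [[8, 17, -3], np.float64(-1.7)], [[8, 17, -2], np.float64(-1.7)], [[6, 18, -3], np.float64(-1.7)]]
end [0.6353 0.2499 0.2597] 0.921
```

servo_tool(
  increments=[
    [80,[14,17,-4],-2],
    [80,[14,18,-4],-2],
    [80,[13,18,-4],-2],
    [80,[13,19,-4],-2],
    [80,[12,20,-4],-2],
    [80,[12,20,-4],-2],
    [80,[11,20,-4],-2],
    [80,[10,20,-4],-2],
    [80,[9,20,-2],-2],
    [80,[7,20,0],-2],
  ],
)

```text
clock: 64.5
eef_pos: [0.6339, 0.2512, 0.2597]
tool_rot: [0.321, 0.947, -0.001, -0.001]
ft_force: [0.9, 0.7, -0.3]
grip_width: 0.0587
```

servo_tool(
  increments=[
    [80,[0,0,0],0],
    [80,[0,0,0],0],
    [80,[0,0,0],0],
    [80,[0,0,0],0],
    [80,[0,0,0],0],
    [80,[0,0,0],0],
    [80,[0,0,0],0],
    [80,[0,0,0],0],
    [80,[0,0,0],0],
    [80,[0,0,0],0],
  ],
)

```text
clock: 65.5
eef_pos: [0.6342, 0.2501, 0.2607]
tool_rot: [0.322, 0.947, -0.0, -0.0]
ft_force: [-0.6, 0.6, -0.4]
grip_width: 0.0587
```

```bash
cat >> spots.py <<'E'
def lid(f):
    c=load(f);P=cloud(c);zz=P[:,:,2];im=c['im'].astype(int)
    m=((zz>.035)&(zz<.047)&(im.max(2)<70)&(P[:,:,1]>.15)&(P[:,:,1]<.45)).astype(np.uint8)
    k,l,st,ce=cv2.connectedComponentsWithStats(m)
    i=1+np.argmax(st[1:,4]);Q=P[l==i]
    r=cv2.minAreaRect((Q[:,:2]*1000).astype(np.float32));b=cv2.boxPoints(r)/1000
    e=b[1]-b[0] if np.linalg.norm(b[1]-b[0])>np.linalg.norm(b[2]-b[1]) else b[2]-b[1]
    print('grip',st[i],Q.mean(0).round(4),(np.array(r[0])/1000).round(4),r[1],'yaw',np.arctan(e[1]/e[0]).round(3))
    print('z',np.median(Q[:,2]))
    x,y=np.array(r[0])/1000
    a=(zz>.008)&(zz<.018)&(np.hypot(P[:,:,0]-x,P[:,:,1]-y)<.1)
    k,l,st,ce=cv2.connectedComponentsWithStats(a.astype(np.uint8));i=1+np.argmax(st[1:,4])
    cn,_=cv2.findContours((l==i).astype(np.uint8),cv2.RETR_EXTERNAL,cv2.CHAIN_APPROX_NONE);q=max(cn,key=len)[:,0]
    W=P[q[:,1],q[:,0]];print('edge',least_squares(lambda s:np.hypot(W[:,0]-s[0],W[:,1]-s[1])-s[2],[x,y,.08],loss='soft_l1',f_scale=.001).x.round(4),len(W),'z',P[l==i][:,2].mean().round(4))
E
python3 -c "
from spots import *
snap('wrist','w24');lid('w24');print(cur()[0]['eef_pos'],cur()[2])"
```

```text
grip [ 286   35   19   65 1140] [0.5624 0.3292 0.0402] [0.5629 0.329 ] (17.27255630493164, 58.888427734375) yaw -0.672
z 0.040244104321194046
edge [0.5636 0.3287 0.0784] 443 z 0.0125
[0.6342171  0.250139   0.26066635] 0.9161434788668199
```

View pics/w24.png

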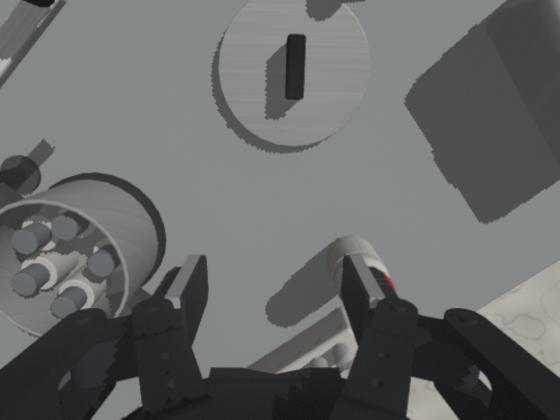

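The lid has been knocked: it is now at (.563,.329), yaw -0.672, where it was at (.597,.29). Moving above it.

```bash
python3 -c "
from spots import *
plan(.563,.3285,.10,.899,n=10)"
```

```text
now [0.6342 0.2501 0.2607] psi 0.916 j6 1.03 -> j6~ 1.2 dpsi -0.017
[[[10, 2, 16], np.float64(0.1)], [[11, 2, 16], np.float64(0.1)], [[10, 2, 16], np.float64(0.1)], [[11, 1, 16], np.float64(0.1)], [[10, 2, 16], np.float64(0.1)], [[11, 2, 16], np.float64(0.1)], [[10, 2, 16], np.float64(0.1)], [[10, 2, 17], np.float64(0.1)], [[11, 1, 16], np.float64(0.1)], [[10, 2, 16], np.float64(0.1)]]
end [0.5633 0.3283 0.0997] 0.899
```

servo_tool(
  increments=[
    [80,[12,2,16],0.1],
    [80,[14,2,20],0.1],
    [80,[14,2,20],0.1],
    [80,[14,3,20],0.1],
    [80,[14,3,20],0.1],
    [80,[14,3,20],0.1],
    [80,[12,2,20],0.1],
    [80,[8,1,15],0.1],
    [80,[2,0,8],0.1],
    [80,[0,0,2],0.1],
  ],
)

```text
clock: 66.55
eef_pos: [0.5624, 0.328, 0.0986]
tool_rot: [0.33, 0.944, -0.001, -0.001]
ft_force: [0.5, -1.1, -0.5]
grip_width: 0.0584
```

servo_tool(
  increments=[
    [80,[0,0,0],0],
    [80,[0,0,0],0],
    [80,[0,0,0],0],
    [80,[0,0,0],0],
    [80,[0,0,0],0],
    [80,[0,0,0],0],
    [80,[0,0,0],0],
    [80,[0,0,0],0],
    [80,[0,0,0],0],
    [80,[0,0,0],0],
  ],
)

```text
clock: 67.55
eef_pos: [0.5631, 0.3282, 0.0997]
tool_rot: [0.33, 0.944, -0.0, -0.0]
ft_force: [0.3, 0.5, -0.0]
grip_width: 0.0586
```

```bash
python3 -c "
from spots import *
snap('wrist','w25');lid('w25');plan(.563,.3285,.022,.899,n=10)"
```

```text
grip [ 263  172   29   93 2642] [0.5606 0.331  0.0404] [0.5621 0.3301] (17.452407836914062, 59.384498596191406) yaw -0.681
z 0.04050550360134232
edge [0.562  0.3302 0.0789] 714 z 0.0127
now [0.5631 0.3282 0.0997] psi 0.899 j6 1.2 -> j6~ 1.2 dpsi 0.0
[[[0, 0, 8], np.float64(-0.0)], [[0, 0, 8], np.float64(-0.0)], [[0, 0, 7], np.float64(-0.0)], [[0, 0, 8], np.float64(-0.0)], [[0, 0, 8], np.float64(-0.0)], [[0, 0, 8], np.float64(-0.0)], [[0, 0, 7], np.float64(-0.0)], [[0, 0, 8], np.float64(-0.0)], [[0, 0, 8], np.float64(-0.0)], [[0, 0, 8], np.float64(-0.0)]]
end [0.5631 0.3282 0.0217] 0.899
```

View pics/w25.png

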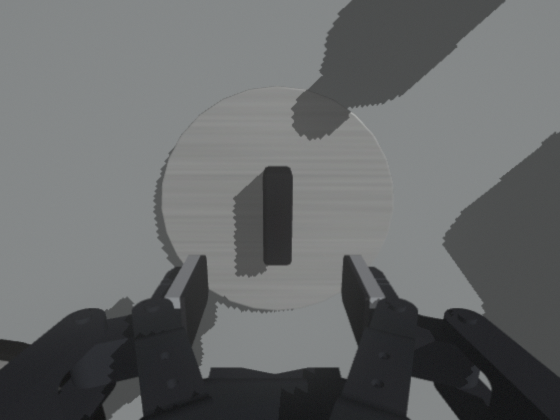

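Grip block centred at (278,216), lid at (.562,.330). Descend and grip.

servo_tool(
  increments=[
    [80,[1,0,7],0],
    [80,[1,0,10],0],
    [80,[0,0,10],0],
    [80,[0,0,10],0],
    [80,[0,0,10],0],
    [80,[0,0,10],0],
    [80,[0,0,10],0],
    [80,[0,0,6],0],
    [80,[0,0,3],0],
    [80,[0,0,1],0],
  ],
)

```text
clock: 68.6
eef_pos: [0.5615, 0.3293, 0.0224]
tool_rot: [0.33, 0.944, -0.0, -0.0]
ft_force: [-0.4, 0.1, -0.4]
grip_width: 0.0586
```

servo_tool(
  increments=[
    [110,[0,0,0],0],
    [140,[0,0,0],0],
    [160,[0,0,0],0],
    [180,[0,0,0],0],
    [200,[0,0,0],0],
    [220,[0,0,0],0],
    [255,[0,0,0],0],
    [255,[0,0,0],0],
    [255,[0,0,0],0],
    [255,[0,0,0],0],
  ],
)

```text
clock: 69.6
eef_pos: [0.5622, 0.3299, 0.0235]
tool_rot: [0.33, 0.944, 0.001, 0.0]
ft_force: [0.2, 1.5, 6.1]
grip_width: 0.0164
```

```bash
python3 -c "
from spots import *
print(cur()[0]['eef_pos'],cur()[0]['ft_force'],cur()[0]['grip_width'])"
```

```text
[0.56220809 0.32991418 0.02346601] [0.18488415 1.51527035 6.05285751] 0.016384096585939662
```

servo_tool(
  increments=[
    [255,[0,0,-2],0],
    [255,[0,0,-5],0],
    [255,[0,0,-12],0],
    [255,[0,0,-22],0],
    [255,[0,0,-28],0],
    [255,[0,0,-28],0],
    [255,[0,0,-28],0],
    [255,[0,0,-28],0],
    [255,[0,0,-22],0],
    [255,[0,0,-12],0],
  ],
)

```text
clock: 70.6
eef_pos: [0.5621, 0.3295, 0.2126]
tool_rot: [0.33, 0.944, 0.001, 0.001]
ft_force: [-0.8, -0.6, -3.7]
grip_width: 0.0165
```

servo_tool(
  increments=[
    [255,[0,0,-5],0],
    [255,[0,0,0],0],
    [255,[0,0,0],0],
    [255,[0,0,0],0],
    [255,[0,0,0],0],
    [255,[0,0,0],0],
    [255,[0,0,0],0],
    [255,[0,0,0],0],
    [255,[0,0,0],0],
    [255,[0,0,0],0],
  ],
)

```text
clock: 71.6
eef_pos: [0.5616, 0.3294, 0.2148]
tool_rot: [0.33, 0.944, 0.0, 0.0]
ft_force: [-0.2, -0.0, -4.2]
grip_width: 0.0161
```

```bash
cat >> spots.py <<'E'
def heldlid(f,zt=None):
    # fit plane + edge of flange top of held lid (brightish big plane near TCP)
    c=load(f);o,M,ps=cur();P=cloud(c);p=o['eef_pos'];zf=p[2]-.0235+.013
    d=np.hypot(P[:,:,0]-p[0],P[:,:,1]-p[1])
    a=((abs(P[:,:,2]-zf)<.012)&(d<.1)).astype(np.uint8)
    k,l,st,ce=cv2.connectedComponentsWithStats(a);i=1+np.argmax(st[1:,4]);Q=P[l==i]
    A=np.c_[Q[:,:2]-p[:2],np.ones(len(Q))];s=np.linalg.lstsq(A,Q[:,2],rcond=None)[0];print('plane slope',s[:2].round(4),'z at tcp',s[2].round(4),'expected',zf.round(4),len(Q))
    cn,_=cv2.findContours((l==i).astype(np.uint8),cv2.RETR_EXTERNAL,cv2.CHAIN_APPROX_NONE);q=max(cn,key=len)[:,0]
    W=P[q[:,1],q[:,0]];W=W[np.hypot(W[:,0]-p[0],W[:,1]-p[1])>.065]
    print('edge',least_squares(lambda s:np.hypot(W[:,0]-s[0],W[:,1]-s[1])-.0795,[p[0],p[1]],loss='soft_l1',f_scale=.001).x.round(4),len(W),'tcp',p.round(4),ps.round(3))
E
python3 -c "
from spots import *
snap('wrist','w26');heldlid('w26');print(cur()[0]['ft_force'],cur()[0]['grip_width'],cur()[0]['ft_torque'])
plan(.571,.030,.22,.5,n=20)"
```

```text
plane slope [ 0.     -0.0019] z at tcp 0.204 expected 0.2043 54286
edge [0.5613 0.3286] 655 tcp [0.5616 0.3294 0.2148] 0.899
[ 0.38171738 -0.1524239  -3.23658487] 0.016405182344084883 [ 0.00737605  0.02533143 -0.02520567]
now [0.5616 0.3294 0.2148] psi 0.899 j6 1.2 -> j6~ 1.12 dpsi -0.399
[[[-10, -11, 0], np.float64(1.1)], [[-10, -12, -1], np.float64(1.1)], [[-10, -11, 0], np.float64(1.1)], [[-10, -11, 0], np.float64(1.1)], [[-11, -10, 0], np.float64(1.1)], [[-10, -11, -1], np.float64(1.1)], [[-11, -10, 0], np.float64(1.1)], [[-11, -10, 0], np.float64(1.1)], [[-12, -10, 0], np.float64(1.1)], [[-11, -9, -1], np.float64(1.1)], [[-12, -10, 0], np.float64(1.1)], [[-12, -9, 0], np.float64(1.1)], [[-12, -9, 0], np.float64(1.1)], [[-12, -8, -1], np.float64(1.1)], [[-12, -9, 0], np.float64(1.1)], [[-13, -8, 0], np.float64(1.1)], [[-13, -8, 0], np.float64(1.1)], [[-12, -8, -1], np.float64(1.1)], [[-13, -7, 0], np.float64(1.1)], [[-14, -7, 0], np.float64(1.1)]]
end [0.5715 0.0298 0.2198] 0.515
```

View pics/w26.png

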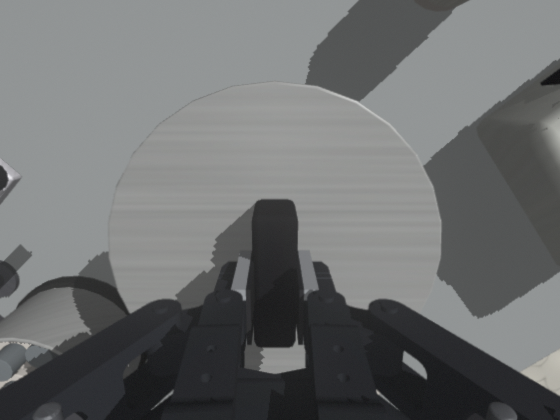

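The lid is held level (slope <0.002) and centred on the TCP. Carrying it to the pot axis without turning.

```bash
python3 -c "
from spots import *
plan(.571,.030,.22,.899,n=20)"
```

```text
now [0.5616 0.3294 0.2148] psi 0.899 j6 1.2 -> j6~ 0.72 dpsi 0.0
[[[-10, -11, 0], np.float64(-0.0)], [[-9, -12, -1], np.float64(-0.0)], [[-10, -11, 0], np.float64(-0.0)], [[-10, -12, 0], np.float64(-0.0)], [[-9, -11, 0], np.float64(-0.0)], [[-10, -12, -1], np.float64(-0.0)], [[-10, -11, 0], np.float64(-0.0)], [[-10, -11, 0], np.float64(-0.0)], [[-9, -12, 0], np.float64(-0.0)], [[-10, -11, -1], np.float64(-0.0)], [[-10, -12, 0], np.float64(-0.0)], [[-9, -11, 0], np.float64(-0.0)], [[-10, -11, 0], np.float64(-0.0)], [[-10, -12, -1], np.float64(-0.0)], [[-9, -11, 0], np.float64(-0.0)], [[-10, -12, 0], np.float64(-0.0)], [[-10, -11, 0], np.float64(-0.0)], [[-9, -12, -1], np.float64(-0.0)], [[-10, -11, 0], np.float64(-0.0)], [[-10, -11, 0], np.float64(-0.0)]]
end [0.5714 0.0302 0.2198] 0.899
```

servo_tool(
  increments=[
    [255,[-5,-6,0],0],
    [255,[-8,-10,-1],0],
    [255,[-10,-12,0],0],
    [255,[-10,-12,0],0],
    [255,[-10,-12,0],0],
    [255,[-10,-12,-1],0],
    [255,[-10,-12,0],0],
    [255,[-10,-12,0],0],
    [255,[-10,-12,0],0],
    [255,[-10,-12,-1],0],
  ],
)

```text
clock: 72.65
eef_pos: [0.5646, 0.1825, 0.2176]
tool_rot: [0.33, 0.944, -0.0, -0.0]
ft_force: [-0.8, 0.2, -2.3]
grip_width: 0.0167
```

servo_tool(
  increments=[
    [255,[-12,-14,0],0],
    [255,[-12,-14,-1],0],
    [255,[-12,-14,0],0],
    [255,[-12,-14,0],0],
    [255,[-12,-14,0],0],
    [255,[-12,-14,-1],0],
    [255,[-12,-14,0],0],
    [255,[-9,-11,0],0],
    [255,[-5,-6,0],0],
    [255,[0,0,0],0],
  ],
)

```text
clock: 73.65
eef_pos: [0.5697, 0.0318, 0.2197]
tool_rot: [0.331, 0.944, 0.0, -0.0]
ft_force: [-1.0, 0.6, -3.2]
grip_width: 0.0166
```

```bash
python3 -c "
from spots import *
print(cur()[0]['eef_pos'])
plan(.571,.030,.22,.899,n=3)"
```

```text
[0.56970086 0.03178667 0.21973881]
now [0.5697 0.0318 0.2197] psi 0.897 j6 0.73 -> j6~ 0.72 dpsi 0.002
[[[-1, 0, 0], np.float64(-0.0)], [[0, 0, 0], np.float64(-0.0)], [[-1, -1, 0], np.float64(-0.0)]]
end [0.5706 0.0298 0.2197] 0.897
```

servo_tool(
  increments=[
    [255,[-1,0,5],0],
    [255,[-1,0,10],0],
    [255,[0,-1,12],0],
    [255,[0,0,12],0],
    [255,[0,0,12],0],
    [255,[0,0,12],0],
    [255,[0,0,10],0],
    [255,[0,0,5],0],
    [255,[0,0,0],0],
    [255,[0,0,0],0],
  ],
)

```text
clock: 74.65
eef_pos: [0.571, 0.0308, 0.142]
tool_rot: [0.33, 0.944, 0.0, 0.0]
ft_force: [-0.2, 0.8, -2.7]
grip_width: 0.0164
```

```bash
python3 -c "
from spots import *
snap('wrist','w27');heldlid('w27');print(cur()[0]['grip_width'])
plan(.571,.030,.13,.899,n=3)"
```

```text
plane slope [ 0.0006 -0.0019] z at tcp 0.1313 expected 0.1318 54334
edge [0.5706 0.03  ] 658 tcp [0.5712 0.0308 0.1423] 0.899
0.016479023753209768
now [0.5712 0.0308 0.1423] psi 0.899 j6 0.73 -> j6~ 0.72 dpsi 0.0
[[[0, 0, 4], np.float64(-0.0)], [[0, -1, 4], np.float64(-0.0)], [[0, 0, 4], np.float64(-0.0)]]
end [0.5706 0.03   0.1303] 0.899
```

View pics/w27.png

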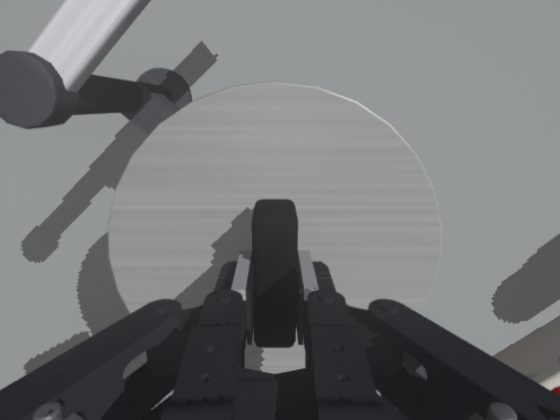

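The lid centre (.5706,.0300) matches the pot rim (.571,.0302). Lowering gently.

servo_tool(
  increments=[
    [255,[0,0,2],0],
    [255,[0,0,3],0],
    [255,[0,0,3],0],
    [255,[0,0,3],0],
    [255,[0,0,3],0],
    [255,[0,0,2],0],
    [255,[0,0,2],0],
    [255,[0,0,1],0],
    [255,[0,0,0],0],
    [255,[0,0,0],0],
  ],
)

```text
clock: 75.7
eef_pos: [0.5707, 0.0308, 0.1228]
tool_rot: [0.33, 0.944, 0.0, 0.0]
ft_force: [-0.2, 0.6, -3.7]
grip_width: 0.0163
```

servo_tool(
  increments=[
    [255,[0,0,1],0],
    [255,[0,0,1],0],
    [255,[0,0,0],0],
    [255,[0,0,0],0],
    [255,[0,0,0],0],
    [255,[0,0,0],0],
    [255,[0,0,0],0],
    [255,[0,0,0],0],
    [255,[0,0,0],0],
    [255,[0,0,0],0],
  ],
)

```text
clock: 76.7
eef_pos: [0.5709, 0.0308, 0.1214]
tool_rot: [0.33, 0.944, 0.0, 0.0]
ft_force: [-2.2, 0.2, 5.6]
grip_width: 0.0168
```

Contact came at the expected height (TCP 0.1214, so lid origin about 0.098). Release and rise.

servo_tool(
  increments=[
    [255,[0,0,-1],0],
    [240,[0,0,0],0],
    [220,[0,0,0],0],
    [200,[0,0,0],0],
    [180,[0,0,0],0],
    [160,[0,0,0],0],
    [140,[0,0,0],0],
    [120,[0,0,0],0],
    [100,[0,0,0],0],
    [80,[0,0,0],0],
  ],
)

```text
clock: 77.7
eef_pos: [0.5707, 0.0308, 0.1218]
tool_rot: [0.33, 0.944, 0.0, 0.0]
ft_force: [-0.2, -0.9, -0.2]
grip_width: 0.0586
```

servo_tool(
  increments=[
    [80,[0,0,-5],0],
    [80,[0,0,-15],0],
    [80,[0,0,-20],0],
    [80,[0,0,-20],0],
    [80,[0,0,-20],0],
    [80,[0,0,-20],0],
    [80,[0,0,-10],0],
    [80,[0,0,0],0],
    [80,[0,0,0],0],
    [80,[0,0,0],0],
  ],
)

```text
clock: 78.7
eef_pos: [0.5699, 0.0308, 0.2304]
tool_rot: [0.33, 0.944, -0.0, -0.001]
ft_force: [-0.5, 0.1, 0.5]
grip_width: 0.0589
```

```bash
cat >> spots.py <<'E'
def seated(f):
    c=load(f);P=cloud(c)
    d=np.hypot(P[:,:,0]-C[0],P[:,:,1]-C[1])
    a=((abs(P[:,:,2]-.111)<.008)&(d<.1)).astype(np.uint8)
    k,l,st,ce=cv2.connectedComponentsWithStats(a);i=1+np.argmax(st[1:,4]);Q=P[l==i]
    A=np.c_[Q[:,:2]-C,np.ones(len(Q))];s=np.linalg.lstsq(A,Q[:,2],rcond=None)[0];print('slope',s[:2].round(4),'z',s[2].round(4),len(Q))
    cn,_=cv2.findContours((l==i).astype(np.uint8),cv2.RETR_EXTERNAL,cv2.CHAIN_APPROX_NONE);q=max(cn,key=len)[:,0]
    W=P[q[:,1],q[:,0]];W=W[np.hypot(*(W[:,:2]-C).T)>.065]
    print('edge',least_squares(lambda s:np.hypot(W[:,0]-s[0],W[:,1]-s[1])-.0795,C,loss='soft_l1',f_scale=.001).x.round(4),len(W))
E
python3 -c "
from spots import *
snap('wrist','w28');seated('w28')
plan(.46,.215,.24,0,n=10)"
```

```text
slope [ 0.0013 -0.0014] z 0.1107 29600
edge [0.5703 0.03  ] 586
now [0.5699 0.0308 0.2303] psi 0.899 j6 0.73 -> j6~ 2.01 dpsi -0.899
[[[20, 8, -1], np.float64(5.1)], [[21, 5, -1], np.float64(5.1)], [[21, 4, -1], np.float64(5.1)], [[21, 2, -1], np.float64(5.1)], [[22, 0, -1], np.float64(5.1)], [[21, -1, -1], np.float64(5.1)], [[21, -4, -1], np.float64(5.1)], [[21, -6, -1], np.float64(5.1)], [[20, -7, -1], np.float64(5.1)], [[19, -9, -1], np.float64(5.1)]]
end [0.4603 0.2146 0.2403] 0.009
```

View pics/w28.png

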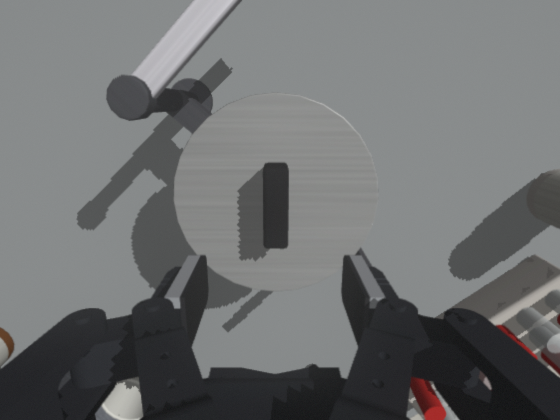

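Lid seated: flange top 0.1107 (expected 0.111), slope under 0.002, centre within 1 mm. Now the stub.

```bash
python3 -c "
from spots import *
plan(.436,.215,.25,.0,n=14)"
```

```text
now [0.5699 0.0308 0.2303] psi 0.899 j6 0.73 -> j6~ 2.03 dpsi -0.899
[[[16, 4, -1], np.float64(3.7)], [[16, 4, -2], np.float64(3.7)], [[16, 2, -1], np.float64(3.7)], [[16, 1, -2], np.float64(3.7)], [[16, 0, -1], np.float64(3.7)], [[16, 0, -1], np.float64(3.7)], [[17, -2, -2], np.float64(3.7)], [[16, -3, -1], np.float64(3.7)], [[15, -4, -2], np.float64(3.7)], [[16, -5, -1], np.float64(3.7)], [[15, -6, -1], np.float64(3.7)], [[15, -7, -2], np.float64(3.7)], [[14, -8, -1], np.float64(3.7)], [[14, -9, -2], np.float64(3.7)]]
end [0.4357 0.2154 0.2503] -0.005
```

servo_tool(
  increments=[
    [80,[16,4,-4],3.7],
    [80,[16,4,-4],3.7],
    [80,[16,2,-3],3.7],
    [80,[16,1,-3],3.7],
    [80,[16,0,-2],3.7],
    [80,[16,0,-2],3.7],
    [80,[17,-2,-2],3.7],
    [80,[16,-3,0],3.7],
    [80,[15,-4,0],3.7],
    [80,[16,-5,0],3.7],
  ],
)

```text
clock: 79.75
eef_pos: [0.4743, 0.1629, 0.2508]
tool_rot: [0.613, 0.79, -0.001, -0.0]
ft_force: [0.7, 0.5, -0.2]
grip_width: 0.0584
```

servo_tool(
  increments=[
    [80,[15,-6,0],3.7],
    [80,[15,-7,0],3.7],
    [80,[14,-8,0],3.7],
    [80,[14,-9,0],3.7],
    [80,[0,0,0],0],
    [80,[0,0,0],0],
    [80,[0,0,0],0],
    [80,[0,0,0],0],
    [80,[0,0,0],0],
    [80,[0,0,0],0],
  ],
)

```text
clock: 80.75
eef_pos: [0.4367, 0.2151, 0.2517]
tool_rot: [0.709, 0.705, -0.0, 0.0]
ft_force: [0.3, 0.1, -0.4]
grip_width: 0.0587
```

```bash
python3 -c "
from spots import *
snap('wrist','w29');P=cloud(load('w29'));zz=P[:,:,2]
m=((zz>.188)&(zz<.202)).astype(np.uint8);k,l,st,ce=cv2.connectedComponentsWithStats(m)
for i in range(1,k):
    if st[i,4]>100: Q=P[l==i];print(st[i],Q.mean(0).round(4),(Q.max(0)-Q.min(0)).round(3))
plan(.435,.215,.174)"
```

```text
[256 204  29  31 699] [0.4344 0.219  0.195 ] [0.017 0.018 0.009]
now [0.4366 0.2151 0.2517] psi -0.006 j6 2.03 -> j6~ 2.04 dpsi 0.0
[[[0, 0, 8], np.float64(-0.0)], [[0, 0, 8], np.float64(-0.0)], [[0, 0, 7], np.float64(-0.0)], [[0, -1, 8], np.float64(-0.0)], [[0, 0, 8], np.float64(-0.0)], [[0, 0, 8], np.float64(-0.0)], [[0, 0, 7], np.float64(-0.0)], [[0, 0, 8], np.float64(-0.0)], [[0, 0, 8], np.float64(-0.0)], [[0, -1, 8], np.float64(-0.0)]]
end [0.4346 0.2152 0.1737] -0.006
```

View pics/w29.png

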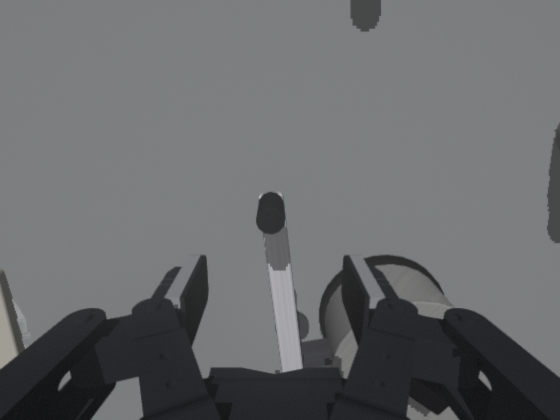

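Stub at (.4345,.218), so the bar is still at about 1.49 rad. Caging it.

servo_tool(
  increments=[
    [80,[1,0,6],0],
    [80,[1,-1,9],0],
    [80,[1,-1,10],0],
    [90,[0,0,10],0],
    [100,[0,0,10],0],
    [110,[0,0,10],0],
    [120,[0,0,10],0],
    [130,[0,0,8],0],
    [140,[0,0,4],0],
    [140,[0,0,1],0],
  ],
)

```text
clock: 81.8
eef_pos: [0.4342, 0.2183, 0.1731]
tool_rot: [0.709, 0.705, -0.0, -0.0]
ft_force: [-0.5, 0.6, 0.5]
grip_width: 0.0381
```

```bash
python3 -c "
from spots import *
arc((.458,.008),.2105,1.682,.26,50,-1.0)"
```

```text
now [0.4342 0.2183 0.1731] psi -0.005 ang 1.683
[[[0, 6, 0], 1.1], [[0, 6, 0], 1.1], [[1, 6, 0], 1.1], [[0, 6, 0], 1.1], [[0, 6, 0], 1.1], [[1, 6, 0], 1.1], [[0, 6, 0], 1.1], [[0, 6, 0], 1.1], [[0, 6, 0], 1.1], [[1, 6, 0], 1.1], [[0, 6, 0], 1.1], [[0, 6, 0], 1.1], [[0, 6, 0], 1.1], [[0, 6, 0], 1.1], [[-1, 6, 0], 1.1], [[0, 6, 0], 1.1], [[0, 6, 0], 1.1], [[0, 6, 0], 1.1], [[-1, 6, 0], 1.1], [[0, 6, 0], 1.1], [[-1, 6, 0], 1.1], [[0, 6, 0], 1.1], [[-1, 6, 0], 1.1], [[-1, 6, 0], 1.1], [[0, 6, 0], 1.1], [[-1, 6, 0], 1.1], [[-1, 6, 0], 1.1], [[-1, 6, 0], 1.1], [[-1, 5, 0], 1.1], [[-1, 6, 0], 1.1], [[-1, 6, 0], 1.1], [[-1, 6, 0], 1.1], [[-1, 6, 0], 1.1], [[-1, 6, 0], 1.1], [[-1, 6, 0], 1.1], [[-2, 6, 0], 1.1], [[-1, 5, 0], 1.1], [[-2, 6, 0], 1.1], [[-1, 6, 0], 1.1], [[-2, 6, 0], 1.1], [[-1, 6, 0], 1.1], [[-2, 5, 0], 1.1], [[-1, 6, 0], 1.1], [[-2, 6, 0], 1.1], [[-2, 6, 0], 1.1], [[-2, 5, 0], 1.1], [[-2, 6, 0], 1.1], [[-2, 6, 0], 1.1], [[-2, 5, 0], 1.1], [[-2, 6, 0], 1.1]] [0.6613 0.0618 0.1731] -0.965
```

servo_tool(
  increments=[
    [140,[0,6,0],1.1],
    [140,[0,6,0],1.1],
    [140,[1,6,0],1.1],
    [140,[0,6,0],1.1],
    [140,[0,6,0],1.1],
    [140,[1,6,0],1.1],
    [140,[0,6,0],1.1],
    [140,[0,6,0],1.1],
    [140,[0,6,0],1.1],
    [140,[1,6,0],1.1],
  ],
)

```text
clock: 82.8
eef_pos: [0.4949, 0.2157, 0.1737]
tool_rot: [0.774, 0.633, -0.0, 0.0]
ft_force: [-0.4, -0.6, -0.2]
grip_width: 0.0384
```

servo_tool(
  increments=[
    [140,[0,6,0],1.1],
    [140,[0,6,0],1.1],
    [140,[0,6,0],1.1],
    [140,[0,6,0],1.1],
    [140,[-1,6,0],1.1],
    [140,[0,6,0],1.1],
    [140,[0,6,0],1.1],
    [140,[0,6,0],1.1],
    [140,[-1,6,0],1.1],
    [140,[0,6,0],1.1],
  ],
)

```text
clock: 83.8
eef_pos: [0.5517, 0.1969, 0.1737]
tool_rot: [0.831, 0.556, -0.0, 0.0]
ft_force: [-0.2, -0.6, 0.8]
grip_width: 0.0386
```

servo_tool(
  increments=[
    [140,[-1,6,0],1.1],
    [140,[0,6,0],1.1],
    [140,[-1,6,0],1.1],
    [140,[-1,6,0],1.1],
    [140,[0,6,0],1.1],
    [140,[-1,6,0],1.1],
    [140,[-1,6,0],1.1],
    [140,[-1,6,0],1.1],
    [140,[-1,5,0],1.1],
    [140,[-1,6,0],1.1],
  ],
)

```text
clock: 84.8
eef_pos: [0.6003, 0.163, 0.1737]
tool_rot: [0.88, 0.474, -0.0, -0.0]
ft_force: [-0.2, -0.3, -0.8]
grip_width: 0.0389
```

```bash
python3 -c "
from spots import *
a=cur()[0]['eef_pos'];arc((.458,.008),.2105,np.arctan2(a[1]-.008,a[0]-.458),.26,20,-1.0);snap('wrist','w30')"
```

```text
now [0.6003 0.163  0.1737] psi -0.583 ang 0.828
[[[-1, 6, 0], 1.2], [[-1, 6, 0], 1.2], [[-1, 6, 0], 1.2], [[-1, 6, 0], 1.2], [[-2, 5, 0], 1.2], [[-1, 6, 0], 1.2], [[-1, 6, 0], 1.2], [[-1, 6, 0], 1.2], [[-2, 6, 0], 1.2], [[-1, 6, 0], 1.2], [[-2, 5, 0], 1.2], [[-1, 6, 0], 1.2], [[-2, 6, 0], 1.2], [[-1, 6, 0], 1.2], [[-2, 5, 0], 1.2], [[-2, 6, 0], 1.2], [[-1, 6, 0], 1.2], [[-2, 6, 0], 1.2], [[-2, 5, 0], 1.2], [[-2, 6, 0], 1.2]] [0.6613 0.062  0.1737] -1.002
```

View pics/w30.png

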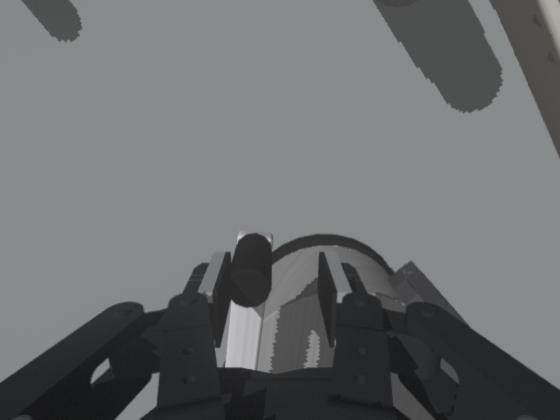

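The stub (250,270) is riding on the left pad and following, so I'll continue the swing.

servo_tool(
  increments=[
    [140,[-1,6,0],1.2],
    [140,[-1,6,0],1.2],
    [140,[-1,6,0],1.2],
    [140,[-1,6,0],1.2],
    [140,[-2,5,0],1.2],
    [140,[-1,6,0],1.2],
    [140,[-1,6,0],1.2],
    [140,[-1,6,0],1.2],
    [140,[-2,6,0],1.2],
    [140,[-1,6,0],1.2],
  ],
)

```text
clock: 85.85
eef_pos: [0.6386, 0.1166, 0.1737]
tool_rot: [0.925, 0.379, -0.0, 0.0]
ft_force: [-0.8, 0.7, 0.3]
grip_width: 0.0386
```

servo_tool(
  increments=[
    [140,[-2,5,0],1.2],
    [140,[-1,6,0],1.2],
    [140,[-2,6,0],1.2],
    [140,[-1,6,0],1.2],
    [140,[-2,5,0],1.2],
    [140,[-2,6,0],1.2],
    [140,[-1,5,0],1.2],
    [140,[-2,5,0],1.2],
    [140,[-1,3,0],1.2],
    [140,[0,0,0],0],
  ],
)

```text
clock: 86.85
eef_pos: [0.6582, 0.0716, 0.1737]
tool_rot: [0.957, 0.291, 0.0, 0.0]
ft_force: [0.2, 0.6, 0.3]
grip_width: 0.0388
```

```bash
python3 -c "
from spots import *
a=cur()[0]['eef_pos'];arc((.458,.008),.2105,np.arctan2(a[1]-.008,a[0]-.458),.14,10);snap('wrist','w31')"
```

```text
now [0.6582 0.0716 0.1737] psi -0.981 ang 0.308
[[[-1, 4, 0], -0.0], [[-1, 3, 0], -0.0], [[-1, 3, 0], -0.0], [[-1, 4, 0], -0.0], [[-1, 3, 0], -0.0], [[-1, 3, 0], -0.0], [[-2, 3, 0], -0.0], [[-1, 4, 0], -0.0], [[-2, 3, 0], -0.0], [[-1, 3, 0], -0.0]] [0.6665 0.0375 0.1737] -0.981
```

View pics/w31.png

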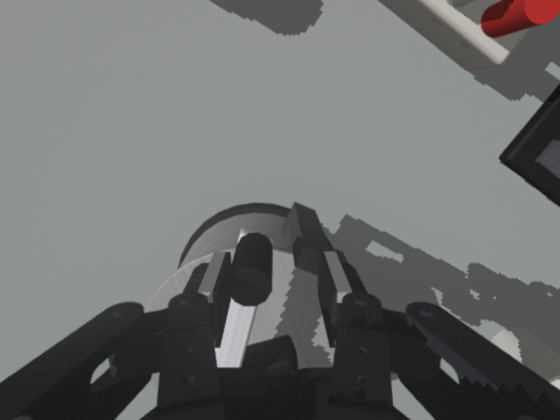

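servo_tool(
  increments=[
    [140,[-1,4,0],0],
    [140,[-1,3,0],0],
    [140,[-1,3,0],0],
    [140,[-1,4,0],0],
    [140,[-1,3,0],0],
    [140,[-1,3,0],0],
    [140,[-1,3,0],0],
    [140,[-1,3,0],0],
    [140,[-1,2,0],0],
    [140,[0,0,0],0],
  ],
)

```text
clock: 87.9
eef_pos: [0.6662, 0.0435, 0.1737]
tool_rot: [0.957, 0.291, -0.0, 0.0]
ft_force: [-0.2, -0.6, 1.1]
grip_width: 0.0388
```

servo_tool(
  increments=[
    [140,[-1,2,0],0],
    [140,[-1,2,0],0],
    [140,[0,1,0],0],
    [140,[-1,1,0],0],
    [140,[0,1,0],0],
    [140,[0,1,0],0],
    [140,[0,0,0],0],
    [140,[0,0,0],0],
    [140,[0,0,0],0],
    [140,[0,0,0],0],
  ],
)

```text
clock: 88.9
eef_pos: [0.6672, 0.0382, 0.1736]
tool_rot: [0.956, 0.292, -0.0, -0.002]
ft_force: [-1.6, 6.5, 1.0]
grip_width: 0.0386
```

```bash
python3 -c "
from spots import *
a=cur()[0]['eef_pos'];arc((.458,.008),.2105,np.arctan2(a[1]-.008,a[0]-.458),.14,5);snap('wrist','w32')"
```

```text
now [0.6672 0.0382 0.1736] psi -0.977 ang 0.143
[[[-1, 0, 0], -0.0], [[0, 0, 0], -0.0], [[0, 0, 0], -0.0], [[0, 0, 0], -0.0], [[0, 0, 0], -0.0]] [0.6663 0.0376 0.1736] -0.977
```

View pics/w32.png

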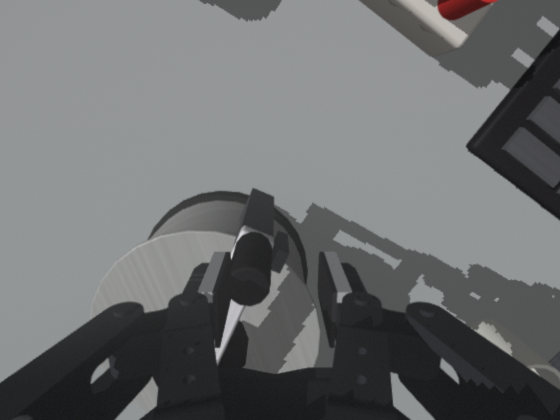

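A 6.5 N reaction at the expected angle, and the bar lies against the lug. I'll back the pad off, rise straight up and retreat to look.

servo_tool(
  increments=[
    [140,[1,-3,0],0],
    [140,[1,-3,0],0],
    [140,[0,-2,0],0],
    [120,[0,0,0],0],
    [120,[0,0,-10],0],
    [120,[0,0,-20],0],
    [120,[0,0,-25],0],
    [120,[0,0,-25],0],
    [120,[0,0,-20],0],
    [120,[0,0,-10],0],
  ],
)

```text
clock: 89.95
eef_pos: [0.6662, 0.0432, 0.2872]
tool_rot: [0.957, 0.291, 0.002, 0.001]
ft_force: [0.1, -1.1, 0.5]
grip_width: 0.045
```

servo_tool(
  increments=[
    [120,[-15,0,-8],0],
    [120,[-25,0,-8],0],
    [120,[-25,0,-8],0],
    [120,[-25,0,0],0],
    [120,[-20,0,0],0],
    [120,[-10,0,0],0],
    [120,[0,0,0],0],
    [120,[0,0,0],0],
    [120,[0,0,0],0],
    [120,[0,0,0],0],
  ],
)

```text
clock: 90.95
eef_pos: [0.5663, -0.0229, 0.3072]
tool_rot: [0.956, 0.292, -0.0, -0.0]
ft_force: [-0.5, 0.0, -0.0]
grip_width: 0.045
```

```bash
python3 -c "
from spots import *
snap('wrist','w33');seated('w33');P=cloud(load('w33'));zz=P[:,:,2]
m=((zz>.188)&(zz<.202)).astype(np.uint8);k,l,st,ce=cv2.connectedComponentsWithStats(m)
for i in range(1,k):
    if st[i,4]>100: Q=P[l==i];q=Q.mean(0);print(st[i],q.round(4),'ang',np.arctan2(q[1]-.008,q[0]-.458)-Y)
m=(zz>.150)&(zz<.162)&(P[:,:,0]>.49)&(P[:,:,0]<.64);Q=P[m];print('bar dir',np.arctan(np.polyfit(Q[:,0],Q[:,1],1)[0])-Y,len(Q))
snap('scene','s33');c=load('s33');cv2.imwrite('pics/s33c.png',cv2.resize(c['im'][130:300,130:410,::-1],(800,486),interpolation=cv2.INTER_CUBIC));print(cur()[0]['clock'],cur()[0]['ft_force'])"
```

```text
slope [ 0.0002 -0.0016] z 0.1106 8829
edge [0.5704 0.0302] 243
[254  12  27  30 619] [0.6639 0.047  0.1951] ang -0.0006753477735037539
bar dir -0.0033485278900801385 3899
91.05 [0.12341632 0.17637345 0.05314859]
```

View pics/w33.png

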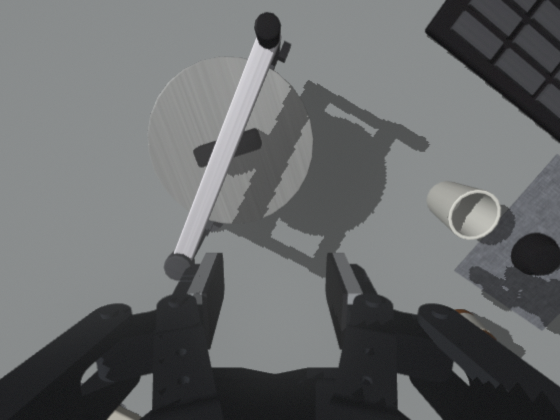

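View pics/s33c.png

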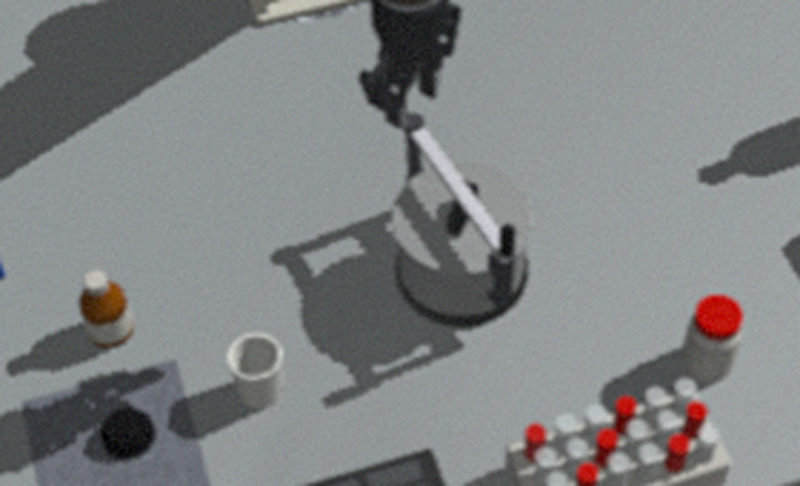

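The bar is closed (stub-derived angle about 0.00 rad), the lid is seated and level, the bystanders stand where they were, and the robot is clear. Handing in.

```bash
python3 -c "
from workcell import order
print(order.job_done())"
```

```text
the job is handed in; nothing more can be done
None
```

The job is done and handed in at about 91 s. The bar went out to its open stop, all five sample jars went onto the pot floor, the lid was seated, and the bar was swung back to its closed stop. The hand-in gives no verdict, so these are my own last checks:

- **Jars:** all five cap tops measured 90 mm above the table (91 expected), 40 to 44 mm from the pot axis. This was measured before the lid went on; I couldn't see them afterwards.
- **Lid:** its centre is within about 1 mm of the rim centre and its slope is under 0.002. The flange top is at 110.6 mm (111 expected).
- **Bar:** the stub puts it at -0.001 rad and the bar's own line at -0.003 rad, after a 6.5 N reaction at the stop.
- **Bystanders and robot:** the bystanders in view still stood in place; the wash bottle and tip box were outside the last pictures. The arm was clear of everything.

During the run the lid had been knocked about 5 cm aside, so I measured its position again before grasping it. I noticed no grip slackening. One jar was gripped about 8 mm higher on its cap than planned and was set down correctly. No final check failed or disagreed.

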